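# Load a specimen carrier under a screen microscope and aim its lamp

### The job

Take the white specimen carrier out of the sloping rack by its free end, lay it flat on the bench specimen up and let go, then take it again by its orange handle: the end you can reach in the rack is the one that must go in. Slide it, amber specimen end first, along the nest under the screen microscope's head until it is fully home against the back stop, and let go with the handle sticking out. Then swing the lamp arm round so that the black lamp knob stands right above the yellow dot, and let go, leaving the beaker, the amber jar and the stack of dishes where they stand.

Things in the scene. Friction and masses are not known exactly. Their poses are not given: they have to be found in the camera images.
- carrier_center (a point): Specimen carrier: loose rigid bar 180 mm long, about 180 g, flat underside. Point at mid-length, 10 mm above the underside; x along it to the specimen end, y across, z its upper side. At x -25 to +90 mm: white plate 50 mm wide, 20 mm thick, with a flush amber disc; at x -90 to -25 mm: orange handle 36 mm wide, 28 mm tall
- carrier_plate (a point): middle of the carrier's white plate part, 45 mm ahead of carrier_center, 10 mm above the underside; same axes. In the rack the plate is free on both sides and above here
- carrier_handle (a point): centre of the carrier's orange handle, 57.5 mm behind carrier_center, 14 mm above the underside; same axes
- carrier_nose (a point): middle of the carrier's front (specimen) end face, 90 mm ahead of carrier_center, 10 mm above the underside; same axes
- rack: Fixed grey rack that holds the carrier at the start; origin at bench level under the carrier's middle, x pointing horizontally to the open, high end (towards the microscope, roughly). A channel rising 30 degrees to +x, 54 mm wide, with a clear roof 32 mm above its floor over the carrier's lower half (all the handle, 25 mm of plate). Draw the carrier out up the slope by 100 mm or more. Foot 190 x 90 mm, hood 100 mm high
- nest_stop (a point): Foot of the steel back stop of the nest on the fixed white screen microscope, on the mid-line at floor level; the carrier's front face is to bear on the stop, at x = 0 here. x along the nest, inward (to the robot's right, roughly), y away from the robot, z up. Flat floor 30 mm above the bench from x -135 mm (front edge of the base; the handle of a home carrier sticks out 45 mm past it) to 0
- nest_mouth (a point): Middle of the front edge of the nest's floor, 135 mm before nest_stop; same axes. Steel side rails 14 mm high stand 54 mm apart from 24 mm inside this point to the stop; from 2 to 24 mm they flare, 72 mm apart at the mouth. Between the rack and this mouth, straight ahead of the robot (0.45 to 0.62 m out, 0.06 m right to 0.17 m left), the bench is clear for laying the carrier down
- head_front (a point): Middle of the front lower edge of the black part of the microscope head, 100 mm above the nest floor, over nest_mouth; 85 mm wide, screen above it to 225 mm over the bench. From 25 mm farther in the underside is 55 mm above the floor, the objective 34 mm. Column behind the stop. To hold the handle of a home carrier the gripper must lean back, away from the head, about 35 degrees
- lamp (a joint): angle of the lamp arm about its upright pivot: 0 when the knob is above the yellow dot, positive when swung clockwise seen from above, away from the head; travel -0.35 to 1.2 with no stop at 0. Friction-held (0.13 N m, about 1.3 N at the knob): stays where it is left
- lamp_knob (a point): centre of the upper part of the black upright lamp knob at the end of the steel lamp arm: 28 mm diameter, its top 15 mm above and its steel arm 19 mm below this point. 100 mm from the pivot axis. The point is 115 mm above the bench
- lamp_pivot (a point): on the lamp arm's upright pivot axis, at the height of the knob point
- aim_dot (a point): centre of the yellow dot, 44 mm diameter, on the top of the microscope's white base (30 mm above the bench)
- beaker_rim (a point): centre of the rim of a glass beaker, 72 mm diameter, 95 mm tall; leave it alone
- jar_mid (a point): centre of a closed amber jar, 70 mm diameter, 110 mm tall; leave it alone
- dishes_mid (a point): centre of a stack of three clear dishes, 88 mm diameter, 44 mm tall; leave it alone
There are look-alikes about, which are no part of the job. Leave any turquoise look-alike of the part that bears carrier_center alone.

How it is judged (in metres and radians):
On the way, in this order (a step that is already met when the one before it is completed fails the run):
1. the carrier lies flat on the bench, specimen up, let go (height (world z) of carrier_center below 0.016 m and angle between carrier_center's own z axis and vertical below 0.1 rad and contact force between carrier and the fingers below 0.1 N), for 0.1 s.
2. the carrier lies fully home in the nest, specimen end in, let go (x of carrier_nose in the frame of nest_stop above -0.004 m and y of carrier_nose in the frame of nest_stop between -0.005 and 0.005 m and z of carrier_nose in the frame of nest_stop below 0.014 m and angle between carrier_nose's own z axis and vertical below 0.05 rad and angle between the x axis of carrier_nose and the x axis of nest_stop, either way round below 0.05 rad and contact force between carrier and the fingers below 0.1 N), for 0.2 s.
3. the lamp knob stands above the yellow dot (horizontal distance between lamp_knob and aim_dot below 0.01 m), for 0.2 s.
At the end, for the whole second after the job is handed in: The carrier lies flat in the nest, specimen end in and specimen up, its front end face within 4 mm of the back stop, within 5 mm of the mid-line and 0.05 rad of the nest's direction; the lamp knob is still and within 10 mm (horizontally) of the yellow dot's centre (x of carrier_nose in the frame of nest_stop above -0.004 m and y of carrier_nose in the frame of nest_stop between -0.005 and 0.005 m and z of carrier_nose in the frame of nest_stop below 0.014 m and angle between carrier_nose's own z axis and vertical below 0.05 rad and angle between the x axis of carrier_nose and the x axis of nest_stop, either way round below 0.05 rad and horizontal distance between lamp_knob and aim_dot below 0.01 m and velocity of joint lamp between -0.02 and 0.02 rad/s); the robot touches nothing.
It fails at once if the beaker was shoved more than 30 mm or knocked over (distance of beaker_rim from where it was at the start of the episode above 0.03 m).
It fails at once if the jar was shoved more than 30 mm or knocked over (distance of jar_mid from where it was at the start of the episode above 0.03 m).
It fails at once if the dishes were shoved more than 30 mm or knocked over (distance of dishes_mid from where it was at the start of the episode above 0.03 m).
It also fails if it takes over 67 s, if anything falls off the work surface, if the arm or the gripper's body presses on something with over 40 N, if the wrist force passes 120 N, or if a joint passes its speed limit or range.

### The arm

A 7-joint arm with a two-finger parallel gripper is mounted at the origin on the work surface. World frame = base frame: x ahead of the robot, y to its left, z up, the work surface at z = 0. Lengths are in m, angles in degrees, forces in N, time in s.
With the tool pointing down it reaches from about 0.425 to 0.875 m from the base axis. Payload 4.7 kg.
Tool frame: the origin (TCP) lies on the centre line of the jaws, within the pads' length; the fingertips stand 11 mm ahead of it and the grasp point (between the pads) lies 8 mm behind it (finger_overhang is the x of the fingertips in the tool frame, in m); x points along the fingers, z is the direction in which the jaws open and shut, and the axes are right-handed (so a half turn about x gives the same grasp; the last joint's range is limited). The gripper opens to 87 mm and grips with 3 to 60 N. Pads are 19 mm wide; open, the fingers measure 117 mm over their backs; the gripper's body (75 mm by 190 mm) begins 51 mm behind the grasp point.
Start: joints at [75.808, 18.392, -4.016, 83.108, 1.295, 78.541, -3.26], TCP at [0.168, -0.628, 0.234] pointing down, gripper open.
Joint ranges: [-163.93, 163.93], [-17.29, 119.83], [-79.2, 71.16], [3.27, 140.29], [-89.18, 269.18], [5.43, 117.66], [-154.24, 154.24]. Speed limits (degrees/s): [147.25, 147.25, 180, 180, 180, 180, 180].

### API

Orientations are given as [roll, pitch, yaw] about the fixed x, y, z axes, in that order (R = Rz(yaw) Ry(pitch) Rx(roll)).
In Python, from cell import get_obs, read_camera, sign_off, cut_out, finger_overhang gives the robot as it stands.
- The arm moves only by the tool servo_tool, never from a script. Its argument "rows" is one flat list of numbers, 5 for each row, row after row: the shift along the world's x, y, z in mm, then the turn about the world's z in degrees, then the closure, from 0 (fully open) to 1 (shut). A call has 1 to 10 rows; each row is the pose to reach, as a shift and turn from the pose commanded when the call began; what a row does not reach only later rows make up. A row lasts 1/12 s, in which the tool goes at most 41.7 mm and 7.16 degrees, less where a joint would pass 70% of its speed; a pose out of reach is approached as far as the arm can. A call with a gripper value outside its range is refused whole. The fingers move at their own pace and stop on an object; "force" is the grip in N (left out, the last holds). Time passes only in rows, so rows that repeat a pose let the fingers close. It gives the time, the measured TCP pose, the force and the opening at its end, in the units of the state.
- get_obs(): the state, without advancing time (a new reading comes with each control period).
- read_camera(name): name is "side" or "top"; returns a dict with "frame" (400x640x3 uint8, blue, green, red), "range_z" (400x640 float32, m along the optical axis (not along the pixel's ray), 0 where there is no reading), "intrinsics" (3x3 intrinsics, pixels), "cam_to_world" (4x4, takes a point from camera to world coordinates). Camera axes: x right, y down, z forward; pixel columns grow to the right and rows downward; lengths in m; the calibration is good to about 2 mm. A picture is of the moment at which its call begins.
- sign_off(): hands the job in, once; it reports no verdict.
Trained networks look in a picture, given as the dict that the camera call returned (one of the last four; its "shot" number tells which), for a name from the list of things; names that differ only in an ending like _2 or _b are one class to them, and where a whole thing is asked for, a point or a joint stands for the part that bears it (a point fixed in the world has none). Each returns a list of dicts, best first, with "score" (0 to 1); they miss things now and then, are a little off and sometimes report something else, mostly with a low value. They report only what shows in the picture. A call takes as long as a camera call. They do not tell look-alikes from the thing itself.
- cut_out(name, picture): "pixels" (400x640 bool, what is visible of it) and "extent" ([centre column, centre row, width, height] in pixels, round what is visible of it).
The state is a dict: "time_s": time; "qpos": joint angles; "joint_velocities": joint speeds; "effort": joint torques, N m; "tool_pos": TCP position; "tool_rot": TCP orientation; "force": force on the tool from outside, world axes, zero at the start; "wrist_torque": the same for the moment, N m; "grip_width": finger opening in m.
Only numpy, scipy, OpenCV 4.12 (cv2) and the standard library are available. Lean on these libraries where they do the work, as an engineer would, in place of code of your own. Each camera call takes 0.05 s, during which the arm holds its last target.

## Working session

There is one attempt and no reset: what is moved stays moved. The work goes in short steps, Python scripts to look and compute and a tool call to move; the robot and the scene stay as the last step left them, time stands still between calls to the robot, and variables do not carry over. Pictures are saved under pics/ and viewed, and the job is handed in when it is done.

Besides the shell and the picture viewer there is one more tool, called after "Call:" as name(argument=value, ...) on one line, values as JSON. servo_tool: Moves the arm, as the interface text tells. Its arguments: {"type":"object","properties":{"rows":{"type":"array"},"force":{"type":"number"}},"required":["rows"]}

```bash
ls; mkdir -p pics; cat > h.py <<'E'
from cell import *
import numpy as np, cv2
def pts(p):
    z=p["range_z"];K=p["intrinsics"];T=p["cam_to_world"]
    v,u=np.mgrid[0:400,0:640]
    c=np.stack([(u-K[0,2])/K[0,0]*z,(v-K[1,2])/K[1,1]*z,z,np.ones_like(z)],-1)
    w=c@np.array(T).T
    w=w[...,:3].copy(); w[z<=0]=np.nan
    return w
def proj(p,P):
    T=np.linalg.inv(p["cam_to_world"]);P=np.atleast_2d(P)
    c=(T@np.c_[P,np.ones(len(P))].T)[:3]; q=p["intrinsics"]@c
    return (q[:2]/q[2]).T
E
python3 - <<'E'
from h import *
o=get_obs();print({k:np.round(v,3).tolist() for k,v in o.items()},finger_overhang)
for n in("side","top"):
    p=read_camera(n);cv2.imwrite(f"pics/{n}0.png",p["frame"]);print(n,p["intrinsics"].tolist(),np.round(p["cam_to_world"],3).tolist())
    for k in("carrier_center","lamp_knob","rack","beaker_rim","jar_mid","dishes_mid","lamp"):
        for r in cut_out(k,p):
            w=pts(p)[r["pixels"]];print(k,round(r["score"],2),np.round(r["extent"]).tolist(),np.round(np.nanmedian(w,0),3))
    np.savez(f"pics/{n}0.npz",w=pts(p),f=p["frame"],K=p["intrinsics"],T=p["cam_to_world"])
E
```

```text
pics
{'time_s': 0.0, 'qpos': [75.807, 18.439, -4.015, 83.175, 1.296, 78.539, -3.262], 'joint_velocities': [-0.035, 0.058, 0.015, 0.048, 0.048, -0.069, -0.066], 'effort': [0.0, -49.129, -0.404, -31.254, -0.064, 0.044, 0.0], 'tool_pos': [0.168, -0.627, 0.232], 'tool_rot': [-176.132, 89.892, 108.869], 'force': [0.377, -0.119, -0.894], 'wrist_torque': [-0.045, -0.005, 0.002], 'grip_width': 0.087} 0.011
side [[471.05967985840186, 0.0, 322.01008045630226], [0.0, 471.05967985840186, 189.4245328080142], [0.0, 0.0, 1.0]] [[-0.705, -0.547, 0.452, -0.102], [-0.71, 0.541, -0.451, 0.811], [0.002, -0.639, -0.769, 1.242], [0.0, 0.0, 0.0, 1.0]]
carrier_center 0.72 [286.0, 226.0, 31.0, 34.0] [0.544 0.315 0.104]
carrier_center 0.7 [218.0, 313.0, 56.0, 51.0] [0.49  0.617 0.021]
carrier_center 0.65 [382.0, 238.0, 25.0, 50.0] [0.349 0.089 0.021]
carrier_center 0.63 [314.0, 288.0, 48.0, 52.0] [0.368 0.368 0.021]
lamp_knob 0.7 [385.0, 122.0, 38.0, 20.0] [ 0.647 -0.235  0.095]
rack 0.72 [278.0, 255.0, 64.0, 50.0] [0.524 0.386 0.05 ]
beaker_rim 0.86 [302.0, 161.0, 18.0, 34.0] [0.733 0.075 0.063]
jar_mid 0.77
[... 466 characters left out ...]
021]
carrier_center 0.86 [320.0, 260.0, 38.0, 46.0] [0.357 0.083 0.022]
carrier_center 0.7 [162.0, 214.0, 14.0, 50.0] [0.498 0.614 0.02 ]
carrier_center 0.58 [249.0, 197.0, 26.0, 17.0] [0.549 0.316 0.105]
lamp_knob 0.58 [422.0, 170.0, 43.0, 26.0] [ 0.647 -0.235  0.097]
rack 0.9 [241.0, 198.0, 59.0, 27.0] [0.531 0.376 0.043]
beaker_rim 0.68 [324.0, 144.0, 21.0, 24.0] [0.755 0.074 0.051]
beaker_rim 0.23 [246.0, 196.0, 26.0, 17.0] [0.549 0.317 0.105]
jar_mid 0.76 [276.0, 148.0, 19.0, 30.0] [0.71  0.231 0.106]
dishes_mid 0.96 [356.0, 160.0, 27.0, 28.0] [ 0.696 -0.038  0.042]
dishes_mid 0.51 [277.0, 149.0, 20.0, 28.0] [0.71  0.23  0.106]
lamp 0.58 [421.0, 171.0, 38.0, 21.0] [ 0.651 -0.23   0.095]
```

```bash
python3 - <<'E'
import cv2
s=cv2.imread('pics/side0.png');t=cv2.imread('pics/top0.png')
cv2.imwrite('pics/s1.png',cv2.resize(s[80:350,180:500],None,fx=2.2,fy=2.2,interpolation=2))
cv2.imwrite('pics/t1.png',cv2.resize(t[110:300,130:480],None,fx=2.2,fy=2.2,interpolation=2))
E
```

```text
(no output)
```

View pics/s1.png

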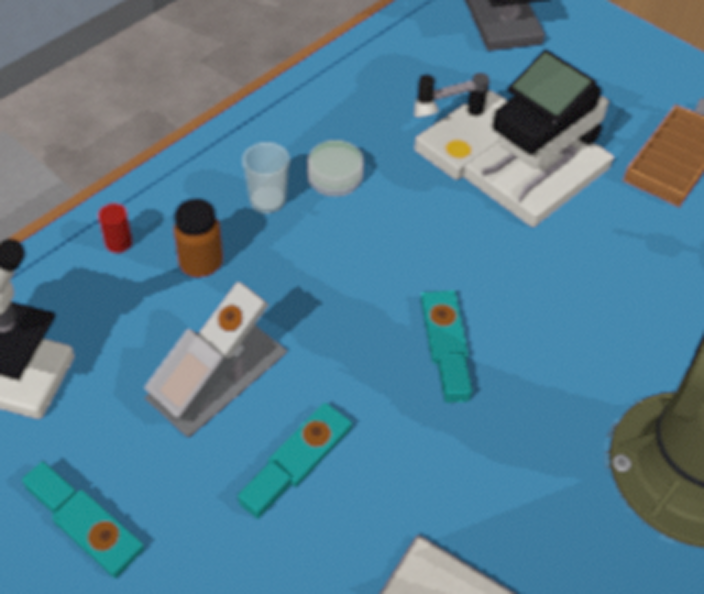

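View pics/t1.png

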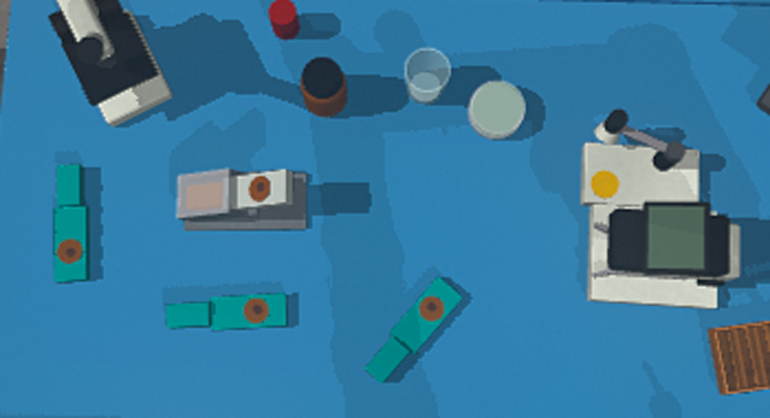

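The carrier is the one in the rack: white plate with an amber disc at side crop (235,320) and top crop (260,188). The three turquoise bars lying on the bench are the look-alikes and I'm leaving them alone. Next I'm measuring the geometry.

```bash
python3 - <<'E'
import cv2,numpy as np
for n,(u0,u1,v0,v1) in {'side':(235,325,195,285),'top':(200,280,170,225)}.items():
    f=cv2.imread(f'pics/{n}0.png');cv2.imwrite(f'pics/{n}_c.png',cv2.resize(f[v0:v1,u0:u1],None,fx=6,fy=6,interpolation=2))
for n,(u0,u1,v0,v1) in {'side':(360,465,95,190),'top':(385,475,150,255)}.items():
    f=cv2.imread(f'pics/{n}0.png');cv2.imwrite(f'pics/{n}_m.png',cv2.resize(f[v0:v1,u0:u1],None,fx=5.5,fy=5.5,interpolation=2))
# colour-based
for n in('side','top'):
    d=np.load(f'pics/{n}0.npz');w=d['w'];hsv=cv2.cvtColor(d['f'],cv2.COLOR_BGR2HSV)
    H,S,V=hsv[...,0].astype(int),hsv[...,1],hsv[...,2]
    y=(H>18)&(H<32)&(S>150)&(V>120)
    q=w[y];q=q[(abs(q[:,2]-.03)<.008)];print(n,'dot',len(q),q.mean(0),q.min(0),q.max(0))
    a=(H>3)&(H<18)&(S>110);q=w[a];q=q[(abs(q[:,0]-.55)<.08)&(abs(q[:,1]-.33)<.1)];print('amber/orange',len(q),q.mean(0),q.min(0),q.max(0))
    # plate
    wh=(S<60)&(V>140)&(abs(w[...,0]-.55)<.08)&(abs(w[...,1]-.33)<.12)&(w[...,2]>.05)
    q=w[wh];print('white',len(q),q.mean(0))
E
```

```text
side dot 56 [ 0.58342617 -0.20861327  0.03131921] [ 0.56412752 -0.22382814  0.02570598] [ 0.60053647 -0.19031239  0.03687699]
amber/orange 85 [0.54920315 0.3174668  0.1061878 ] [0.53326348 0.30520293 0.09470084] [0.56563872 0.33135305 0.11823535]
white 1021 [0.54589218 0.37205938 0.0853064 ]
top dot 112 [ 0.58474    -0.20667001  0.0301602 ] [ 0.56471726 -0.22611455  0.02286527] [ 0.6047153  -0.1865333   0.03742845]
amber/orange 65 [0.55103074 0.32040358 0.10482316] [0.53488008 0.30691882 0.09480903] [0.56921165 0.33503097 0.11564618]
white 655 [0.54905369 0.37407308 0.0851417 ]
```

View pics/side_c.png

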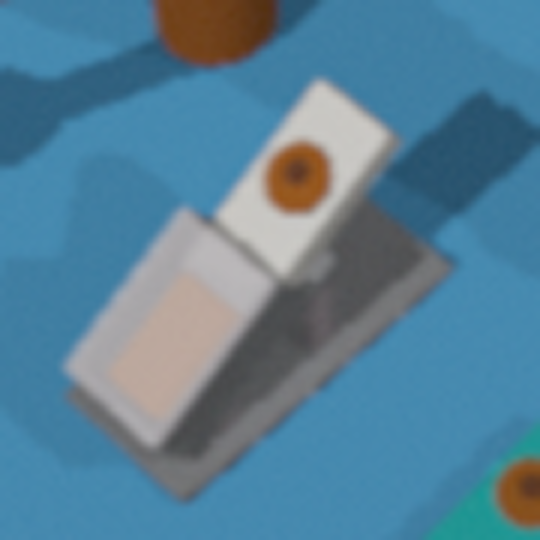

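View pics/side_m.png

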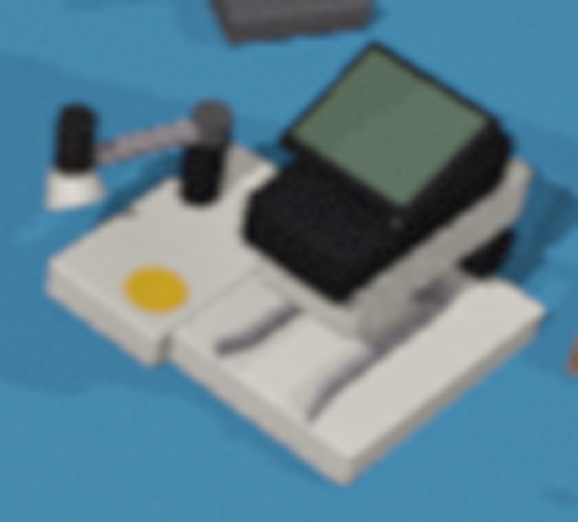

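View pics/top_m.png

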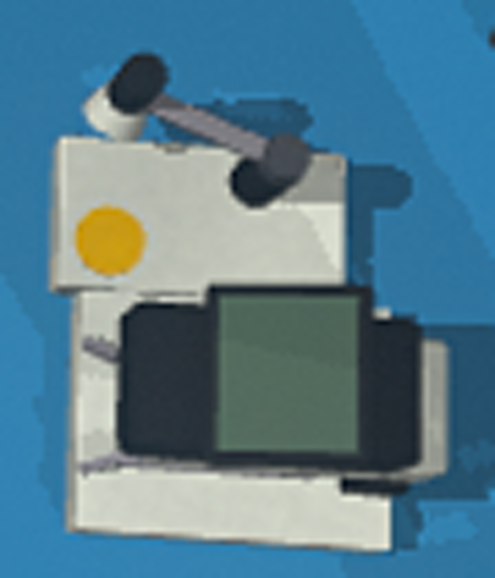

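View pics/top_c.png

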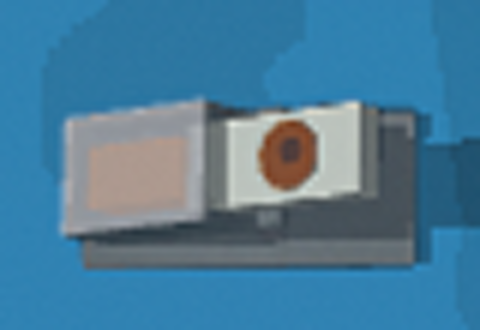

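```bash
python3 - <<'E'
import cv2,numpy as np
D={n:np.load(f'pics/{n}0.npz') for n in('side','top')}
for n,d in D.items():
    w=d['w'];hsv=cv2.cvtColor(d['f'],cv2.COLOR_BGR2HSV);S,V=hsv[...,1],hsv[...,2]
    # plate top: region x, y<.345, bright
    m=(w[...,0]>.5)&(w[...,0]<.6)&(w[...,1]>.25)&(w[...,1]<.338)&(w[...,2]>.078)
    q=w[m];q=q[np.isfinite(q).all(1)]
    # plane ransac
    best=0
    rng=np.random.default_rng(0)
    for _ in range(300):
        a=q[rng.choice(len(q),3,False)];nn=np.cross(a[1]-a[0],a[2]-a[0]);l=np.linalg.norm(nn)
        if l<1e-6:continue
        nn/=l
        if nn[2]<0:nn=-nn
        if nn[2]<.8:continue
        i=abs((q-a[0])@nn)<.002
        if i.sum()>best:best=i.sum();I=i
    p=q[I];c=p.mean(0);nn=np.linalg.svd(p-c)[2][2];nn*=np.sign(nn[2])
    print(n,'plate plane',best,len(q),c,nn,'tilt',np.degrees(np.arccos(nn[2])),'uphill yaw',np.degrees(np.arctan2(-nn[1],-nn[0])))
    r=cv2.minAreaRect((p[:,:2]*1000).astype(np.float32));print(' rect',r, cv2.boxPoints(r).round(1).tolist())
    # base top
    m=(w[...,0]>.4)&(w[...,0]<.7)&(w[...,1]<-.14)&(w[...,1]>-.45)&(abs(w[...,2]-.03)<.006)&(S<70)
    q=w[m];r=cv2.minAreaRect((q[:,:2]*1000).astype(np.float32));print(' base',len(q),np.median(q[:,2]),r,cv2.boxPoints(r).round(1).tolist())
    # near side edge: y bins min x
    for yy in np.arange(-.42,-.17,.02):
        k=q[abs(q[:,1]-yy)<.005]
        if len(k):print('  y%.2f xmin %.4f xmax %.4f'%(yy,k[:,0].min(),k[:,0].max()),end=';')
    print()
    for xx in np.arange(.42,.66,.02):
        k=q[abs(q[:,0]-xx)<.005]
        if len(k):print('  x%.2f ymin %.4f ymax %.4f'%(xx,k[:,1].min(),k[:,1].max()),end=';')
    print()
    # rails
    m=(w[...,0]>.44)&(w[...,0]<.56)&(w[...,1]<-.17)&(w[...,1]>-.36)&(w[...,2]>.037)&(w[...,2]<.052)
    q=w[m];v,u=np.nonzero(m);print(' rails',np.c_[u,v,q*1000].round(0).astype(int)[::max(1,len(q)//40)].tolist())
    # head
    m=(w[...,0]>.42)&(w[...,0]<.6)&(w[...,1]<-.17)&(w[...,1]>-.45)&(w[...,2]>.12)
    q=w[m];print(' head',q.min(0),q.max(0));r=cv2.minAreaRect((q[:,:2]*1000).astype(np.float32));print(r,cv2.boxPoints(r).round().tolist())
    m=(w[...,0]>.55)&(w[...,0]<.75)&(w[...,1]<-.15)&(w[...,1]>-.4)&(w[...,2]>.122)&(w[...,2]<.14)
    q=w[m];v,u=np.nonzero(m);print(' knob/pivot tops',np.c_[u,v,q*1000].round(0).astype(int)[::max(1,len(q)//30)].tolist())
E
```

```text
side plate plane 185 425 [0.54818074 0.30757252 0.11046771] [0.0202605  0.47551653 0.87947344] tilt 28.421089617456154 uphill yaw -92.43974631629938
 rect ((547.2125854492188, 306.91790771484375), (52.73261642456055, 61.87716293334961), 2.0768845081329346) [[519.7000122070312, 336.8999938964844], [522.0, 275.0], [574.7000122070312, 277.0], [572.4000244140625, 338.79998779296875]]
 base 1453 0.030174323589007956 ((523.6862182617188, -272.3199157714844), (260.4146728515625, 196.34640502929688), 4.568111419677734) [[386.1000061035156, -184.8000030517578], [401.70001220703125, -380.6000061035156], [661.2999877929688, -359.79998779296875], [645.7000122070312, -164.10000610351562]]
  y-0.38 xmin 0.4049 xmax 0.4308;  y-0.36 xmin 0.4003 xmax 0.6330;  y-0.34 xmin 0.4021 xmax 0.6263;  y-0.32 xmin 0.4003 xmax 0.6107;  y-0.30 xmin 0.4030 xmax 0.6411;  y-0.28 xmin 0.4010 xmax 0.6399;  y-0.26 xmin 0.4012 xmax 0.6419;  y-0.24 xmin 0.4011 xmax 0.6456;  y-0.22 xmin 0.4007 xmax 0.6464;  y-0.20 xmin 0.4008 xmax 0.6471;  y-0.18 xmin 0.4002 xmax 0.6466;
  x0.42 ymin -0.3761 ymax -0.1839;  x0.44 ymin -0.3
[... 5994 characters left out ...]
 [413, 161, 671, -213, 135], [407, 162, 669, -195, 127], [409, 162, 666, -199, 137], [411, 162, 667, -206, 133], [413, 162, 668, -213, 132], [415, 162, 670, -221, 126], [408, 163, 664, -196, 134], [410, 163, 664, -203, 133], [413, 163, 666, -215, 126], [415, 163, 665, -220, 130], [408, 164, 661, -197, 130], [410, 164, 662, -204, 127], [412, 164, 661, -210, 132], [414, 164, 662, -217, 128], [407, 165, 658, -194, 128], [409, 165, 658, -200, 131], [411, 165, 659, -207, 128], [413, 165, 658, -213, 133], [407, 166, 657, -195, 123], [409, 166, 655, -201, 128], [411, 166, 656, -207, 128], [413, 166, 655, -213, 131], [408, 167, 653, -199, 123], [410, 167, 652, -204, 128], [412, 167, 651, -210, 131]]
```

The carrier, nest, dot and lamp measurements agree with the sizes given. I'm starting the approach with an arc, kept high.

Call:
servo_tool(rows=[0,0,40,7,0,15,10,75,14,0,45,30,110,21,0,80,52,110,28,0,115,74,110,35,0,150,96,110,42,0,185,118,110,49,0,220,140,110,56,0,252,160,110,63,0,282,178,110,70,0], force=40)

```text
time_s: 1.63
tool_pos: [0.4527, -0.4475, 0.344]
tool_rot: [5.4, 89.9, 0.8]
force: [0.5, -0.0, 0.3]
grip_width: 0.0872
```

Call:
servo_tool(rows=[22,35,0,5,0,45,70,0,5,0,70,103,0,5,0,95,136,0,5,0,115,172,0,5,0,128,210,0,5,0,132,250,0,5,0,132,290,0,5,0,130,330,0,5,0,128,370,0,5,0])

```text
time_s: 2.47
tool_pos: [0.578, -0.0779, 0.3436]
tool_rot: [-23.6, 90.0, -23.6]
force: [1.2, -0.0, 0.5]
grip_width: 0.0871
```

Call:
servo_tool(rows=[-3,40,0,0,0,-6,80,0,0,0,-10,120,0,0,0,-14,160,0,0,0,-18,200,0,0,0,-22,240,0,0,0,-26,280,0,0,0,-28,320,0,0,0,-28,360,0,0,0,-28,390,0,0,0])

```text
time_s: 3.3
tool_pos: [0.549, 0.3138, 0.3438]
tool_rot: [85.6, 89.9, 85.8]
force: [-0.2, 0.7, 0.5]
grip_width: 0.0872
```

Call:
servo_tool(rows=[1,-3,-40,0,0,1,-3,-80,0,0,1,-3,-120,0,0,1,-3,-160,0,0,1,-3,-185,0,0,1,-3,-205,0,0,1,-3,-222,0,0,1,-3,-236,0,0,1,-3,-250,0,0,1,-3,-250,0,0])

```text
time_s: 4.13
tool_pos: [0.5499, 0.306, 0.0907]
tool_rot: [-150.8, 89.8, -150.9]
force: [-0.0, -0.5, -0.1]
grip_width: 0.0872
```

```bash
python3 - <<'E'
from h import *
for n,(u0,u1,v0,v1) in {'side':(225,335,175,285),'top':(190,300,150,235)}.items():
    f=read_camera(n)["frame"];cv2.imwrite(f'pics/{n}_g1.png',cv2.resize(f[v0:v1,u0:u1],None,fx=5,fy=5,interpolation=2))
E
```

```text
(no output)
```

View pics/side_g1.png

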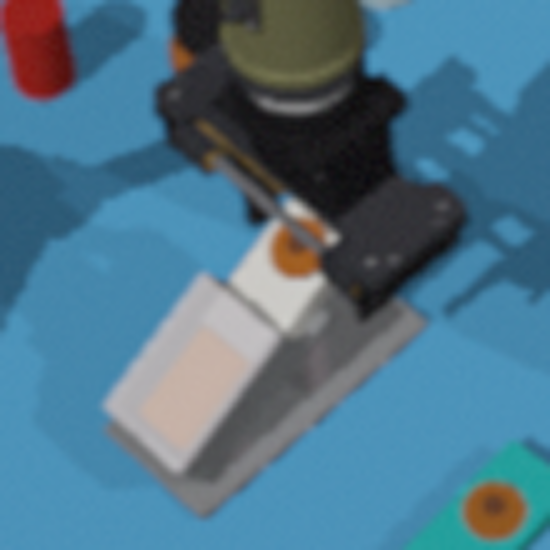

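View pics/top_g1.png

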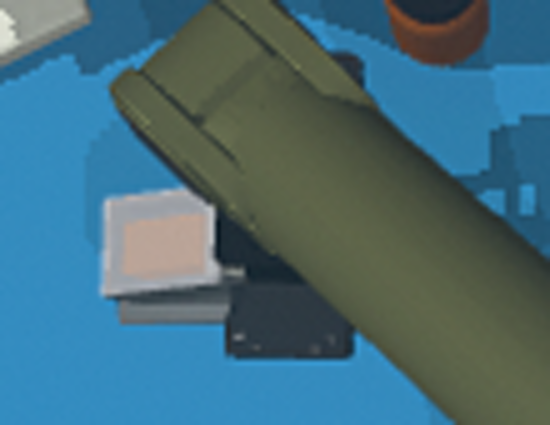

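The open fingers straddle the plate on both sides; the disc shows between them at side crop (295,245). Closing now.

Call:
servo_tool(rows=[0,0,0,0,1,0,0,0,0,1,0,0,0,0,1,0,0,0,0,1,0,0,0,0,1,0,0,0,0,1,0,0,0,0,1,0,0,0,0,1], force=40)

```text
time_s: 4.9
tool_pos: [0.5513, 0.3072, 0.0937]
tool_rot: [10.2, 90.0, 10.2]
force: [0.3, -0.1, 0.8]
grip_width: 0.0496
```

Call:
servo_tool(rows=[0,-9,5,0,1,0,-17,10,0,1,0,-26,15,0,1,0,-35,20,0,1,0,-43,25,0,1])

```text
time_s: 5.32
tool_pos: [0.5515, 0.2627, 0.1194]
tool_rot: [-20.6, 90.0, -20.6]
force: [0.7, 0.5, -0.9]
grip_width: 0.0496
```

Call:
servo_tool(rows=[0,-13,7.5,0,1,0,-30,17,0,1,0,-48,28,0,1,0,-69,40,0,1,0,-90,52,0,1,0,-110,58,0,1,0,-125,58,0,1,0,-125,58,0,1])

```text
time_s: 5.98
tool_pos: [0.552, 0.1331, 0.1771]
tool_rot: [-78.1, 89.8, -78.5]
force: [1.0, -1.1, -2.4]
grip_width: 0.0496
```

```bash
python3 - <<'E'
from h import *
for n,(u0,u1,v0,v1) in {'side':(215,375,145,285),'top':(190,350,130,235)}.items():
    f=read_camera(n)["frame"];cv2.imwrite(f'pics/{n}_g2.png',cv2.resize(f[v0:v1,u0:u1],None,fx=4,fy=4,interpolation=2))
E
```

```text
(no output)
```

View pics/side_g2.png

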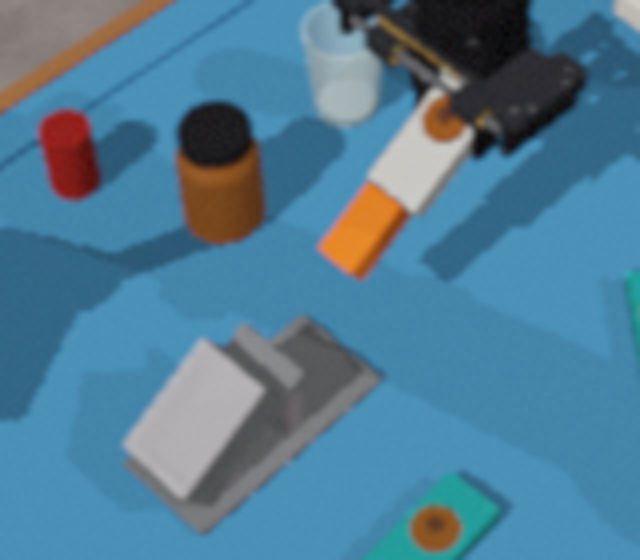

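Call:
servo_tool(rows=[-5,-20,-10,0,1,-12,-45,-25,0,1,-20,-75,-40,0,1,-26,-95,-55,0,1,-30,-105,-68,0,1,-30,-110,-75,0,1,-30,-112,-82,0,1,-30,-115,-90,0,1,-30,-118,-98,0,1,-30,-120,-106,0,1], force=25)

```text
time_s: 6.92
tool_pos: [0.5218, 0.0199, 0.0704]
tool_rot: [8.6, 89.9, 8.7]
force: [-0.8, -2.1, 2.0]
grip_width: 0.0497
```

Call:
servo_tool(rows=[0,-1,-7,0,1,0,-3,-14,0,1,0,-4,-21,0,1,0,-6,-28,0,1,0,-7,-35,0,1,0,-8,-40,0,1,0,-9,-45,0,1,0,-10,-50,0,1,0,-10,-55,0,1,0,-10,-55,0,1])

```text
time_s: 7.75
tool_pos: [0.5208, 0.0093, 0.0146]
tool_rot: [137.9, 89.9, 137.9]
force: [-0.1, -1.9, 0.1]
grip_width: 0.0499
```

```bash
python3 - <<'E'
from h import *
print(get_obs()["tool_pos"],get_obs()["force"])
for n,(u0,u1,v0,v1) in {'side':(275,435,125,265)}.items():
    f=read_camera(n)["frame"];cv2.imwrite(f'pics/{n}_g3.png',cv2.resize(f[v0:v1,u0:u1],None,fx=4,fy=4,interpolation=2))
E
```

```text
[0.52082881 0.00934095 0.01463948] [-0.09210975 -1.90058463  0.06796972]
```

View pics/side_g3.png

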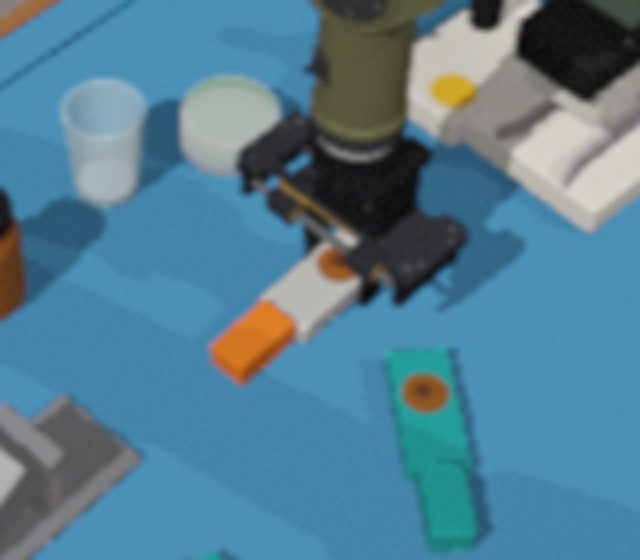

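The carrier is nearly flat on the bench, specimen up: orange handle at side crop (250,340), disc at (335,265). Letting go and rising.

Call:
servo_tool(rows=[0,0,0,0,0.7,0,0,0,0,0.4,0,0,0,0,0,0,0,0,0,0,0,0,0,0,0,0,0,30,0,0,0,20,65,0,0,0,20,105,0,0,20,0,140,0,0,20,-40,150,0,0])

```text
time_s: 8.63
tool_pos: [0.5461, -0.0229, 0.1714]
tool_rot: [9.3, 89.3, 9.9]
force: [1.0, 0.5, -0.3]
grip_width: 0.0863
```

```bash
cat > m.py <<'E'
from h import *
def carrier(n,y0=-.2,y1=.2):
    p=read_camera(n);w=pts(p);hsv=cv2.cvtColor(p["frame"],cv2.COLOR_BGR2HSV);H,S,V=[hsv[...,i].astype(int) for i in range(3)]
    b=(w[...,0]>.43)&(w[...,0]<.62)&(w[...,1]>y0)&(w[...,1]<y1)&(w[...,2]<.075)
    o=b&(H<20)&(H>5)&(S>130)&(w[...,2]>.012); wh=b&(S<60)&(V>130)&(w[...,2]>.008)
    for nm,m in(("orange/amber",o),("white",wh)):
        k,l,st,c=cv2.connectedComponentsWithStats(m.astype(np.uint8))
        for i in range(1,k):
            if st[i,4]>20:
                q=w[l==i];r=cv2.minAreaRect((q[:,:2]*1000).astype(np.float32))
                print(n,nm,st[i,:5].tolist(),np.median(q,0).round(4),r)
    return p
E
python3 - <<'E'
from m import *
for n,(u0,u1,v0,v1) in {'side':(275,435,125,265),'top':(270,410,140,250)}.items():
    f=carrier(n)["frame"];cv2.imwrite(f'pics/{n}_g4.png',cv2.resize(f[v0:v1,u0:u1],None,fx=4,fy=4,interpolation=2))
print(get_obs()["tool_pos"])
E
```

```text
side orange/amber [355, 189, 9, 7, 52] [0.5196 0.0136 0.0216] ((520.2864379882812, 13.878856658935547), (27.10477638244629, 31.578067779541016), 40.397342681884766)
side orange/amber [329, 201, 20, 19, 209] [0.5134 0.1208 0.0272] ((516.9216918945312, 117.59906768798828), (38.24302673339844, 64.80039978027344), 0.7071825265884399)
side white [384, 152, 36, 26, 257] [ 0.4947 -0.1892  0.0259] ((501.7068176269531, -188.5809783935547), (141.26596069335938, 25.705081939697266), 3.4958720207214355)
side white [342, 182, 32, 29, 360] [0.5113 0.0362 0.0197] ((517.3018188476562, 25.475650787353516), (53.7438850402832, 118.9635238647461), 0.3571830987930298)
top orange/amber [301, 205, 18, 11, 193] [0.5203 0.1191 0.0274] ((520.5929565429688, 117.51751708984375), (35.30357360839844, 57.846073150634766), 1.2973008155822754)
top orange/amber [335, 206, 10, 10, 70] [0.5203 0.017  0.021 ] ((521.8225708007812, 15.261920928955078), (32.22007369995117, 31.245983123779297), 2.0999059677124023)
top white [319, 204, 34, 15, 348] [0.5199 0.0411 0.0193] ((520.5958862304688, 28.733562469482422), (111.77755737304688, 50.59111404418945), 89.31607818603516)
[ 0.54376712 -0.03662363  0.16828536]
```

View pics/side_g4.png

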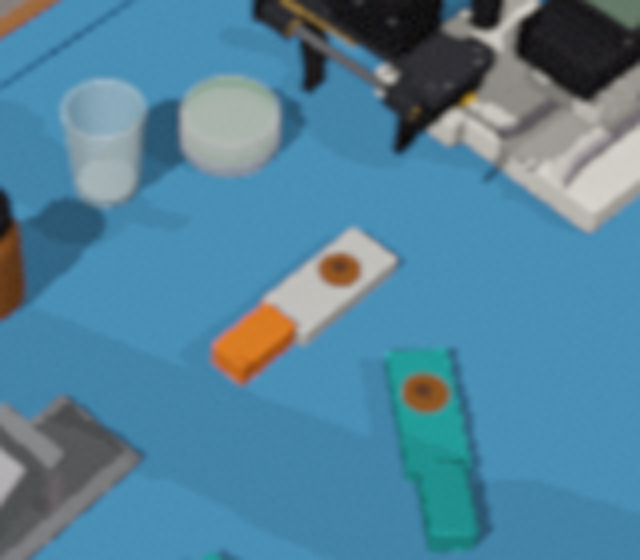

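View pics/top_g4.png

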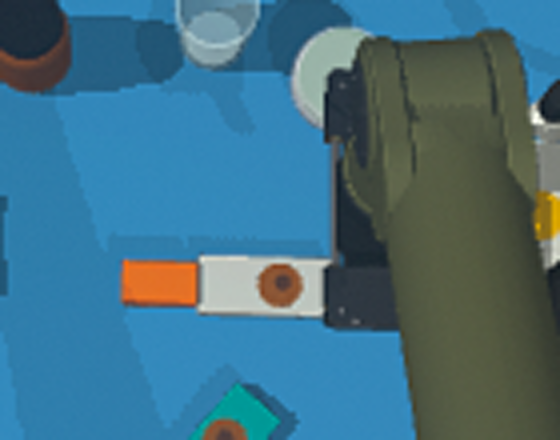

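The carrier lies flat and specimen up along y (top crop: handle (160,283), disc (280,285)), and the two cameras' positions agree to within about 4 mm. Now over to the handle.

Call:
servo_tool(rows=[-6,40,0,0,0,-12,80,0,0,0,-18,118,-10,0,0,-21,145,-30,0,0,-21,155,-60,0,0,-21,155,-90,0,0,-21,155,-110,0,0,-21,155,-110,0,0])

```text
time_s: 9.4
tool_pos: [0.5162, 0.125, 0.0506]
tool_rot: [-172.8, 89.5, -172.7]
force: [-1.2, -0.9, 0.2]
grip_width: 0.0869
```

```bash
python3 - <<'E'
from h import *
o=get_obs();print(o["tool_pos"],o["tool_rot"])
E
```

```text
[0.51618742 0.12504107 0.05058521] [-172.78765405   89.50372483 -172.7373983 ]
```

Call:
servo_tool(rows=[3,0,-12,0,0,3,0,-24,0,0,3,0,-35,0,0,3,0,-38,0,0,3,0,-38,0,1,3,0,-38,0,1,3,0,-38,0,1,3,0,-38,0,1,3,0,-38,0,1,3,0,-38,0,1], force=50)

```text
time_s: 10.23
tool_pos: [0.5235, 0.1258, 0.0175]
tool_rot: [-6.5, 90.0, -6.5]
force: [-0.0, -0.3, 0.3]
grip_width: 0.0549
```

Call:
servo_tool(rows=[0,0,0,0,1,0,0,0,0,1,0,0,20,-1,1,0,0,40,-2,1,0,0,55,-3,1,0,0,55,-3,1,0,0,55,-3,1])

```text
time_s: 10.82
tool_pos: [0.5235, 0.1257, 0.0723]
tool_rot: [-6.5, 89.9, -9.5]
force: [-0.5, -0.2, -1.5]
grip_width: 0.0353
```

```bash
python3 - <<'E'
from m import *
for n,(u0,u1,v0,v1) in {'side':(275,435,125,265),'top':(270,410,140,250)}.items():
    f=carrier(n)["frame"];cv2.imwrite(f'pics/{n}_g5.png',cv2.resize(f[v0:v1,u0:u1],None,fx=4,fy=4,interpolation=2))
o=get_obs();print(o["tool_pos"],o["tool_rot"])
E
```

```text
side orange/amber [355, 181, 11, 7, 53] [0.5184 0.013  0.0626] ((518.407470703125, 12.6064453125), (30.6805419921875, 30.153118133544922), 15.173949241638184)
side orange/amber [328, 198, 11, 14, 106] [0.5205 0.1413 0.0684] ((521.1765747070312, 137.24874877929688), (26.609590530395508, 39.116024017333984), 87.51460266113281)
side white [374, 145, 46, 33, 304] [ 0.5098 -0.1875  0.0272] ((525.1809692382812, -184.98077392578125), (189.82257080078125, 28.15172576904297), 0.9468147158622742)
side white [355, 175, 20, 15, 121] [ 0.5082 -0.0141  0.0606] ((513.097412109375, -7.794771194458008), (52.464210510253906, 51.44603729248047), 4.837886333465576)
top white [394, 183, 9, 19, 97] [ 0.5945 -0.1815  0.0283] ((587.8613891601562, -186.4440155029297), (25.216360092163086, 63.3845100402832), 88.37828826904297)
top white [342, 203, 12, 15, 92] [ 0.5243 -0.0166  0.0595] ((524.2149047851562, -18.08222198486328), (59.263545989990234, 29.036130905151367), 32.6505012512207)
top white [400, 203, 4, 8, 25] [ 0.5398 -0.1937  0.0299] ((539.1461181640625, -193.324462890625), (10.205133438110352, 23.995452880859375), 83.03992462158203)
top white [397, 214, 8, 25, 137] [ 0.4686 -0.1896  0.029 ] ((471.58203125, -191.64256286621094), (17.582120895385742, 82.08316802978516), 87.76431274414062)
[0.52226148 0.12538919 0.0708893 ] [-161.96664436   89.89530854 -164.94610424]
```

View pics/side_g5.png

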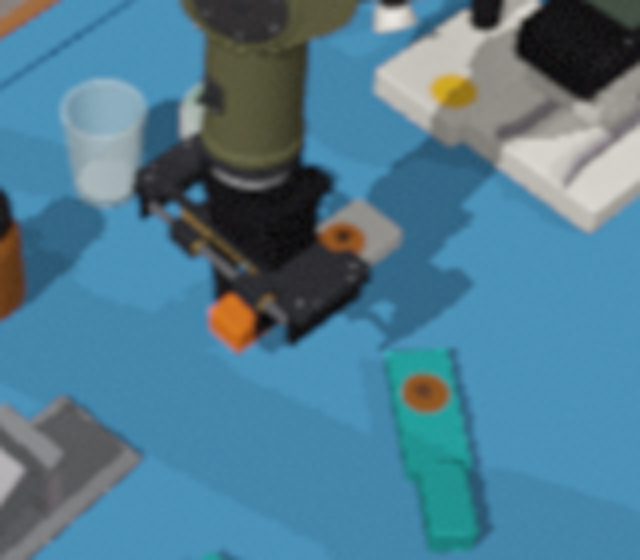

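The carrier is held with the nose drooping about 6 degrees, which the nest floor will level. Next I'm checking the nest frame by overlaying it on the first pictures.

```bash
cat > ov.py <<'E'
import numpy as np,cv2,sys
mx,my,yaw=map(float,sys.argv[1:4])
a=np.radians(yaw);X=np.array([np.cos(a),np.sin(a)]);Y=np.array([-np.sin(a),np.cos(a)])
def N(x,y,z):return np.r_[np.array([mx,my])+X*x+Y*y,z+.03]
segs=[]
for s in(1,-1):
    for z in (0,.014):
        segs+=[(N(.002,s*.036,z),N(.024,s*.027,z)),(N(.024,s*.027,z),N(.135,s*.027,z))]
segs+=[(N(0,-.036,0),N(0,.036,0)),(N(0,-.0425,.1),N(0,.0425,.1))]
out=[]
for n,(u0,u1,v0,v1) in {'side':(390,460,110,185),'top':(390,460,190,255)}.items():
    d=np.load(f'pics/{n}0.npz');K,T=d['K'],np.linalg.inv(d['T']);f=10
    im=cv2.resize(d['f'][v0:v1,u0:u1],None,fx=f,fy=f,interpolation=1)
    for A in segs:
        pp=[]
        for P in A:
            c=T@np.r_[P,1];q=K@c[:3];q=q[:2]/q[2];pp.append(tuple(np.round((q-[u0,v0]+.5)*f).astype(int).tolist()))
        cv2.line(im,pp[0],pp[1],(0,0,255),1)
    cv2.imwrite(f'pics/ov_{n}_{sys.argv[4]}.png',im[:600])
E
python3 ov.py .479 -.185 -93 a
```

```text
(no output)
```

View pics/ov_side_a.png

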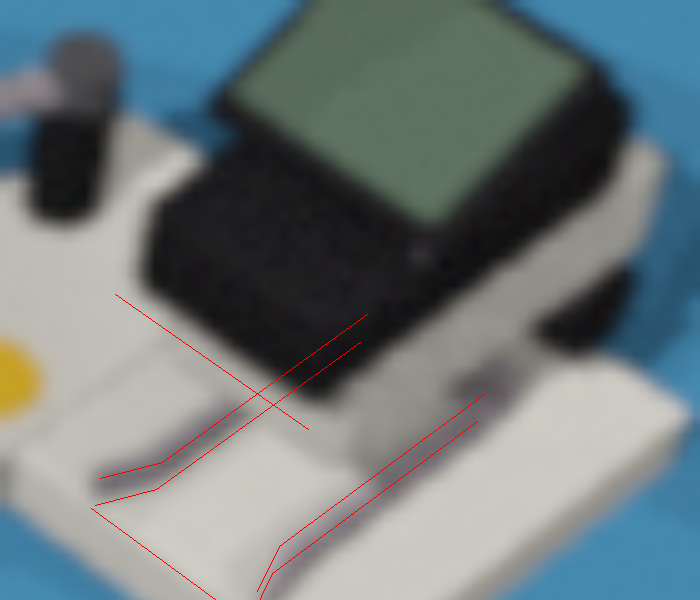

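View pics/ov_top_a.png

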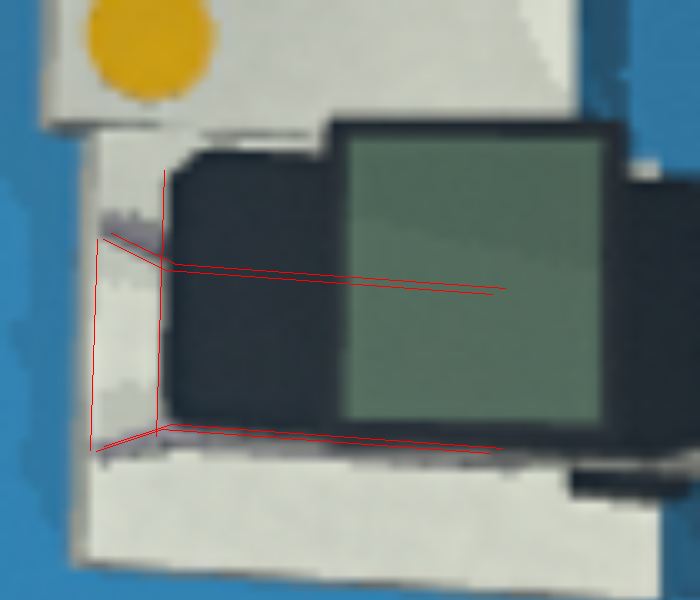

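Call:
servo_tool(rows=[-5,-20,5,0,1,-13,-50,5,0,1,-21,-80,5,0,1,-28,-105,5,0,1,-32,-122,5,0,1,-34,-132,5,0,1,-34,-132,5,0,1,-34,-132,5,0,1])

```text
time_s: 11.58
tool_pos: [0.4889, -0.0057, 0.0765]
tool_rot: [129.3, 89.9, 126.2]
force: [0.4, 0.5, -1.4]
grip_width: 0.0353
```

```bash
python3 - <<'E'
from m import *
o=get_obs();print(o["tool_pos"],o["tool_rot"],o["force"])
for n,(u0,u1,v0,v1) in {'side':(320,460,105,225),'top':(330,470,150,260)}.items():
    p=read_camera(n);f=p["frame"];np.savez(f"pics/{n}6.npz",w=pts(p),f=f,K=p["intrinsics"],T=p["cam_to_world"])
    cv2.imwrite(f'pics/{n}_g6.png',cv2.resize(f[v0:v1,u0:u1],None,fx=5,fy=5,interpolation=2))
E
```

```text
[ 0.48892921 -0.00568582  0.07652224] [129.25893682  89.93534713 126.24103446] [ 0.44586567  0.45683852 -1.38372233]
```

View pics/side_g6.png

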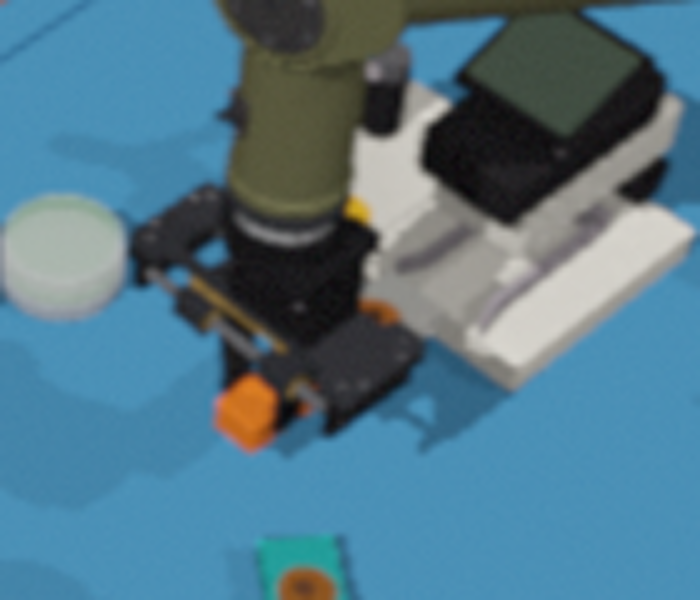

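View pics/top_g6.png

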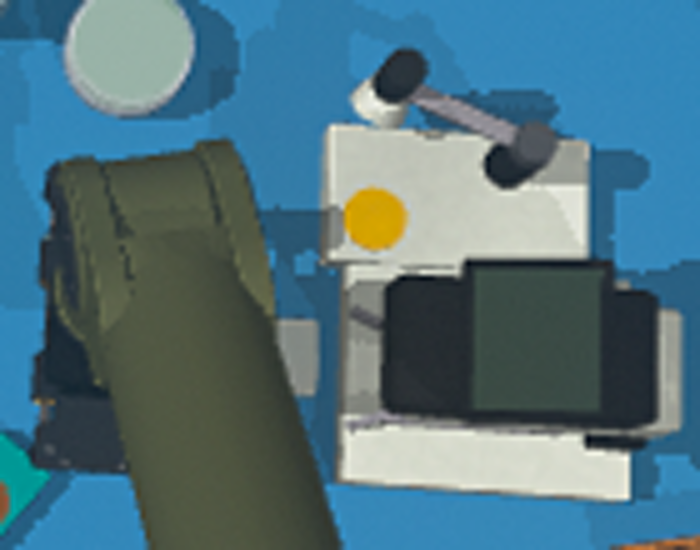

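```bash
python3 - <<'E'
import numpy as np,cv2
d=np.load('pics/top6.npz');w=d['w']
m=(w[...,0]>.42)&(w[...,0]<.54)&(w[...,1]<-.11)&(w[...,1]>-.176)&(w[...,2]>.035)&(w[...,2]<.1)
q=w[m];v,u=np.nonzero(m);print(len(q),q.min(0),q.max(0))
for uu in sorted(set(u)):
    k=q[u==uu];kk=k[np.argsort(k[:,0])];print(uu,len(k),v[u==uu].min(),v[u==uu].max(),kk[0].round(4),kk[-1].round(4),'zmed',np.median(k[:,2]).round(4),'y',np.median(k[:,1]).round(4))
E
```

```text
111 [ 0.45952679 -0.16068815  0.04207882] [ 0.50791949 -0.13218902  0.07487548]
385 4 214 217 [ 0.4964 -0.1322  0.064 ] [ 0.5067 -0.1326  0.0625] zmed 0.064 y -0.1323
386 7 214 220 [ 0.4856 -0.1343  0.0697] [ 0.5063 -0.1354  0.0651] zmed 0.0655 y -0.1353
387 10 214 223 [ 0.4758 -0.1377  0.0688] [ 0.5068 -0.1393  0.0624] zmed 0.0632 y -0.1389
388 14 214 227 [ 0.4633 -0.1417  0.0637] [ 0.507  -0.1428  0.0616] zmed 0.0639 y -0.1419
389 15 214 228 [ 0.4595 -0.1441  0.0681] [ 0.5068 -0.1457  0.0635] zmed 0.065 y -0.1451
390 15 214 228 [ 0.4598 -0.1477  0.0667] [ 0.5067 -0.1488  0.0646] zmed 0.0642 y -0.1488
391 16 214 229 [ 0.4596 -0.1558  0.0421] [ 0.5066 -0.152   0.0655] zmed 0.0654 y -0.1519
392 15 214 228 [ 0.4603 -0.1549  0.0636] [ 0.5069 -0.1555  0.0645] zmed 0.064 y -0.1555
393 15 214 228 [ 0.4601 -0.1579  0.0655] [ 0.5079 -0.1601  0.0583] zmed 0.0621 y -0.1589
```

Call:
servo_tool(rows=[-1,-8,-6,0,1,-2,-18,-6,0,1,-2,-28,-6,0,1,-3,-38,-6,0,1,-3,-47,-6,0,1,-4,-56,-6,0,1,-4,-65,-6,0,1,-5,-75,-6,0,1,-5,-75,-6,0,1])

```text
time_s: 12.43
tool_pos: [0.4839, -0.0842, 0.0711]
tool_rot: [-90.5, 89.9, -93.7]
force: [0.1, -2.3, -1.3]
grip_width: 0.0352
```

Call:
servo_tool(rows=[0,0,-4,0,1,0,0,-8,0,1,0,0,-12,0,1,0,0,-16,0,1,0,0,-19,0,1,0,0,-21,0,1,0,0,-21,0,1])

```text
time_s: 13.02
tool_pos: [0.485, -0.08, 0.0502]
tool_rot: [33.8, 89.9, 30.9]
force: [0.9, 4.3, 3.6]
grip_width: 0.0353
```

```bash
python3 - <<'E'
from m import *
o=get_obs();print(o["tool_pos"],o["tool_rot"],o["force"],o["wrist_torque"])
for n,(u0,u1,v0,v1) in {'side':(340,460,105,205),'top':(350,470,170,260)}.items():
    p=read_camera(n);f=p["frame"]
    cv2.imwrite(f'pics/{n}_g7.png',cv2.resize(f[v0:v1,u0:u1],None,fx=6,fy=6,interpolation=2))
E
```

```text
[ 0.48496479 -0.07995472  0.05019993] [33.75092926 89.90575384 30.85672606] [0.85809732 4.25279577 3.56953838] [ 0.49185285 -0.27708153  0.12174527]
```

View pics/side_g7.png

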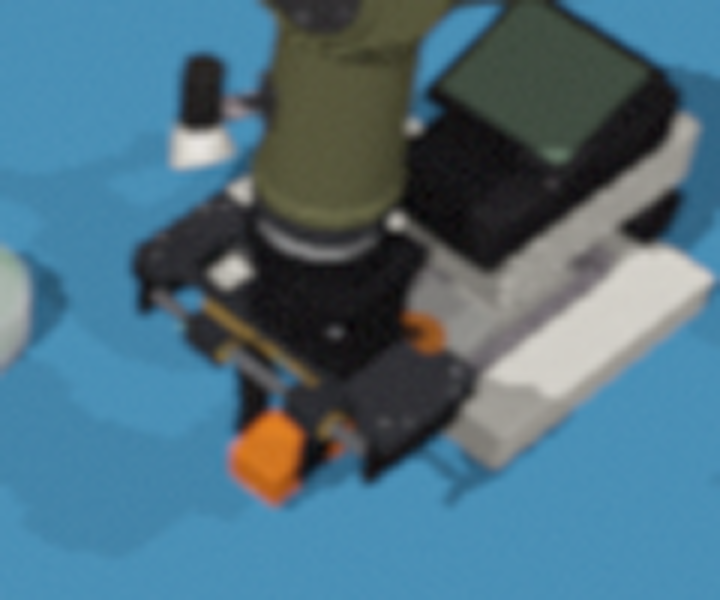

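View pics/top_g7.png

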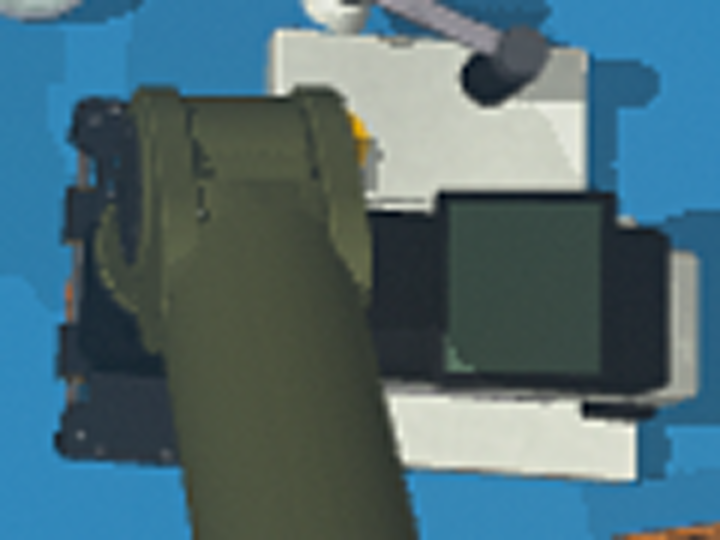

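Call:
servo_tool(rows=[0,-6,-1,0,1,-1,-13,-2,0,1,-1,-20,-2,0,1,-2,-27,-2,0,1,-2,-34,-2,0,1,-2,-41,-2,0,1,-3,-48,-2,0,1,-3,-55,-2,0,1,-3,-55,-2,0,1,-3,-55,-2,0,1])

```text
time_s: 13.95
tool_pos: [0.4834, -0.1237, 0.05]
tool_rot: [87.3, 89.2, 84.6]
force: [-1.5, 29.6, 21.5]
grip_width: 0.0352
```

```bash
python3 - <<'E'
from m import *
o=get_obs();print(o["tool_pos"],o["tool_rot"],o["force"],o["wrist_torque"])
E
```

```text
[ 0.48343066 -0.12374066  0.0499629 ] [87.27363759 89.15432046 84.55235504] [-1.51544181 29.56288632 21.52557232] [ 6.38803624  0.35928496 -0.26577506]
```

Blocked with about 30 N along y, so I'm backing off and looking.

Call:
servo_tool(rows=[0,10,0,0,1,0,16,0,0,1,0,16,0,0,1])

```text
time_s: 14.2
tool_pos: [0.4832, -0.1226, 0.0501]
tool_rot: [-46.1, 89.6, -49.0]
force: [0.8, -0.3, 10.7]
grip_width: 0.0354
```

```bash
python3 - <<'E'
from m import *
o=get_obs();print(o["tool_pos"],o["tool_rot"],o["force"],o["wrist_torque"])
for n,(u0,u1,v0,v1) in {'side':(340,460,105,205),'top':(350,470,170,260)}.items():
    p=read_camera(n);f=p["frame"];w=pts(p);np.savez(f"pics/{n}8.npz",w=w,f=f)
    cv2.imwrite(f'pics/{n}_g8.png',cv2.resize(f[v0:v1,u0:u1],None,fx=6,fy=6,interpolation=2))
    hsv=cv2.cvtColor(f,cv2.COLOR_BGR2HSV);H,S=hsv[...,0].astype(int),hsv[...,1]
    m=(H>5)&(H<20)&(S>130)&(abs(w[...,0]-.483)<.05)&(w[...,1]>-.26)&(w[...,1]<-.03)&(w[...,2]<.09)&(w[...,2]>.03)
    v,u=np.nonzero(m);q=w[m];print(n,np.c_[u,v,q*1000].round().astype(int)[::max(1,len(q)//40)].tolist())
E
```

```text
[ 0.48320514 -0.12263834  0.05009693] [-46.06596314  89.60868416 -49.04032946] [ 0.82901955 -0.32736809 10.70938802] [-0.34828071 -0.34747258  0.1856576 ]
side [[417, 154, 471, -226, 65], [419, 155, 467, -233, 59], [391, 167, 499, -121, 58], [394, 167, 494, -132, 54], [391, 168, 498, -120, 55], [394, 168, 495, -134, 46], [389, 169, 504, -118, 47], [392, 169, 497, -127, 45], [395, 169, 490, -133, 46], [389, 170, 503, -118, 42], [392, 170, 492, -119, 51], [395, 170, 484, -125, 52], [398, 170, 478, -135, 48], [391, 171, 491, -113, 50], [394, 171, 484, -120, 50], [397, 171, 478, -129, 49], [389, 172, 496, -110, 43], [392, 172, 488, -115, 47], [395, 172, 479, -120, 49], [398, 172, 472, -127, 49], [404, 172, 453, -134, 59], [390, 173, 490, -108, 45], [393, 173, 483, -114, 46], [396, 173, 475, -121, 47], [399, 173, 459, -114, 65], [388, 174, 493, -101, 43], [391, 174, 485, -107, 45], [394, 174, 476, -111, 48], [397, 174, 470, -120, 46], [389, 175, 488, -99, 44], [392, 175, 482, -109, 40], [395, 175, 474, -114, 43], [398, 175, 462, -114, 53], [390, 176, 482, -98, 43], [393, 176, 476, -106, 42], [396, 176, 468, -112, 44], [389, 177, 488, -102, 31], [393, 177, 471, -101, 45], [396, 177, 466, -110, 42], [391, 178, 479, -102, 33], [394, 178, 468, -103, 40], [397, 178, 460, -108, 43], [394, 179, 467, -103, 36], [397, 179, 462, -112, 34], [396, 180, 463, -109, 30]]
top [[374, 217, 499, -99, 44], [374, 218, 495, -99, 45], [374, 219, 492, -99, 45], [374, 220, 488, -99, 45], [374, 221, 485, -98, 46], [374, 222, 482, -99, 43], [374, 223, 479, -99, 40], [374, 224, 476, -100, 35]]
```

View pics/side_g8.png

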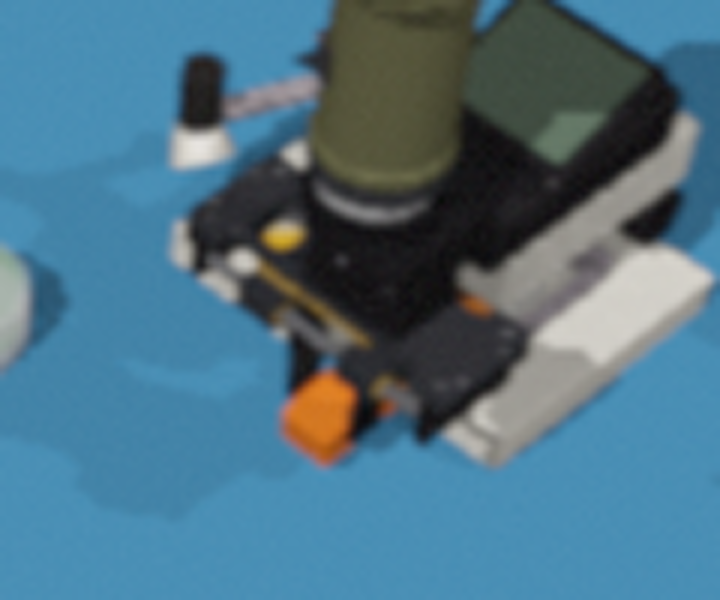

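The carrier sits 10 mm low in the pads because I lifted before the grip had closed fully. Lowering then tipped the nose up against the objective. I'll loosen the grip a little and lift the handle so the carrier levels on the nest floor.

Call:
servo_tool(rows=[0,8,0,0,1,0,14,2,0,1,0,14,4,0,1,0,14,6,0,1,0,14,8,0,1,0,14,9,0,1,0,14,9,0,1,0,14,9,0,1], force=8)

```text
time_s: 14.97
tool_pos: [0.4808, -0.1064, 0.0569]
tool_rot: [-174.8, 90.0, -177.8]
force: [1.2, 0.1, -0.6]
grip_width: 0.0357
```

```bash
cat > hs.py <<'E'
from m import *
import sys
o=get_obs();print(o["tool_pos"],o["force"],o["grip_width"],o["time_s"])
t=sys.argv[1]
for n,(u0,u1,v0,v1) in {'side':(360,460,105,195),'top':(350,470,170,260)}.items():
    p=read_camera(n);f=p["frame"];w=pts(p);np.savez(f"pics/{n}{t}.npz",w=w,f=f)
    cv2.imwrite(f'pics/{n}_g{t}.png',cv2.resize(f[v0:v1,u0:u1],None,fx=6,fy=6,interpolation=2))
    hsv=cv2.cvtColor(f,cv2.COLOR_BGR2HSV);H,S=hsv[...,0].astype(int),hsv[...,1]
    m=(H>5)&(H<20)&(S>130)&(abs(w[...,0]-.483)<.05)&(w[...,1]>-.29)&(w[...,1]<-.03)&(w[...,2]<.09)&(w[...,2]>.03)
    q=w[m]
    for lo,hi in((-.29,-.19),(-.19,-.03)):
        k=q[(q[:,1]>lo)&(q[:,1]<hi)]
        if len(k):print(n,len(k),'ymax',k[:,1].max().round(4),'mean',k.mean(0).round(4),'z pct10/50/90',np.percentile(k[:,2],[10,50,90]).round(4),'x',np.percentile(k[:,0],[3,97]).round(4))
E
python3 hs.py 9
```

```text
[ 0.48084686 -0.1064041   0.05693046] [ 1.1694864   0.0558985  -0.64967431] 0.03568463950835035 14.9667
side 15 ymax -0.2181 mean [ 0.4715 -0.2267  0.0566] z pct10/50/90 [0.0544 0.0563 0.0595] x [0.4629 0.4791]
side 141 ymax -0.081 mean [ 0.4766 -0.0969  0.0526] z pct10/50/90 [0.0409 0.0537 0.0599] x [0.4542 0.4974]
top 8 ymax -0.0806 mean [ 0.486  -0.0818  0.0477] z pct10/50/90 [0.0421 0.0483 0.0527] x [0.4743 0.4968]
```

View pics/side_g9.png

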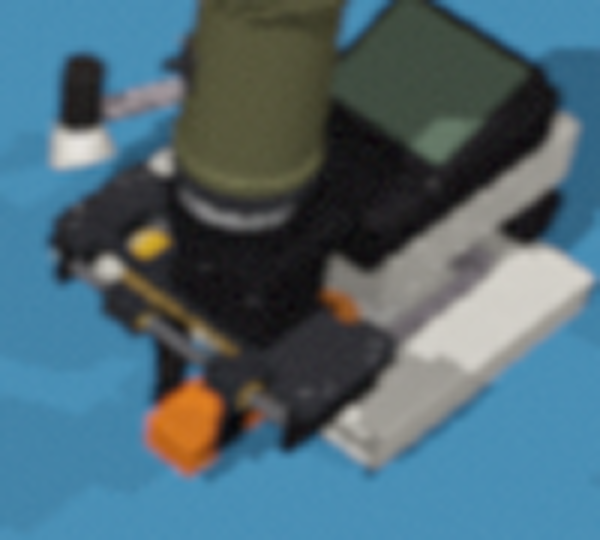

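Call:
servo_tool(rows=[0,0,2,0,1,0,0,4,0,1,0,0,4,0,1,0,0,4,0,1], force=4)

```text
time_s: 15.4
tool_pos: [0.481, -0.1064, 0.0612]
tool_rot: [-126.2, 90.0, -129.2]
force: [0.3, 1.2, -0.8]
grip_width: 0.0362
```

```bash
python3 hs.py 10
```

```text
[ 0.48101194 -0.10637713  0.06117111] [ 0.31343781  1.18768399 -0.78364159] 0.036154003113407863 15.4
side 6 ymax -0.2286 mean [ 0.4745 -0.2313  0.051 ] z pct10/50/90 [0.0478 0.0503 0.0549] x [0.4671 0.4805]
side 143 ymax -0.0803 mean [ 0.4766 -0.0972  0.0567] z pct10/50/90 [0.0438 0.058  0.0646] x [0.4536 0.4966]
top 11 ymax -0.0809 mean [ 0.4867 -0.082   0.0523] z pct10/50/90 [0.0476 0.0508 0.0613] x [0.4749 0.4954]
```

Disc top is now at 0.050 m, so the plate is nearly level on the floor. Advancing.

Call:
servo_tool(rows=[0,0,0,0,1,0,0,0,0,1,0,-6,0,0,1,-1,-12,-1,0,1,-1,-17,-1,0,1,-1,-21,-2,0,1,-2,-25,-2,0,1,-2,-29,-2,0,1,-2,-29,-2,0,1], force=15)

```text
time_s: 16.25
tool_pos: [0.4798, -0.1359, 0.0595]
tool_rot: [-7.8, 89.9, -10.9]
force: [1.8, 0.6, 3.0]
grip_width: 0.0356
```

```bash
python3 hs.py 11
```

```text
[ 0.47983852 -0.13586917  0.05952831] [1.79025055 0.59966043 2.9693309 ] 0.03555877577229433 16.25
side 143 ymax -0.1098 mean [ 0.4753 -0.1269  0.0549] z pct10/50/90 [0.0419 0.0563 0.0637] x [0.4522 0.496 ]
top 14 ymax -0.1101 mean [ 0.4855 -0.1124  0.054 ] z pct10/50/90 [0.0494 0.0545 0.0594] x [0.4743 0.4963]
```

View pics/side_g11.png

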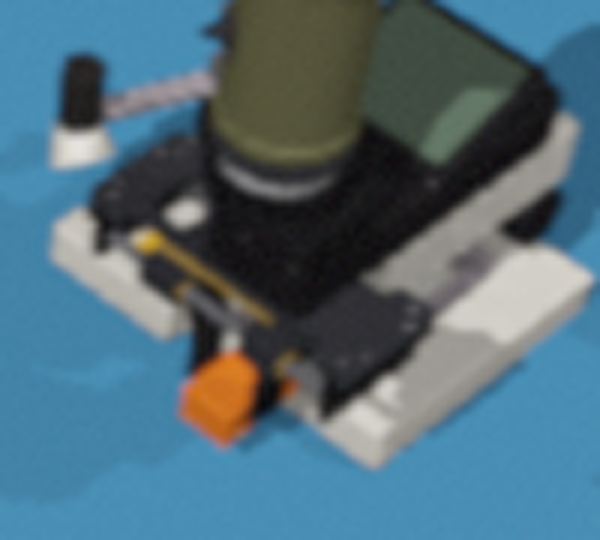

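View pics/top_g11.png

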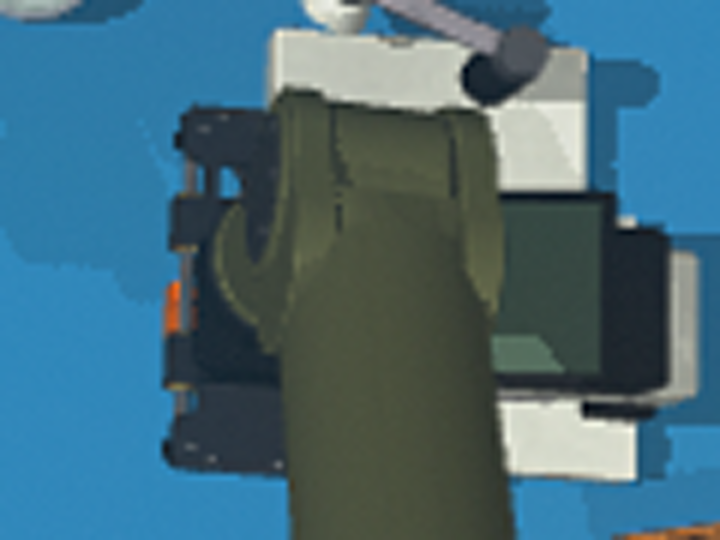

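It went in freely, 29 mm short of home, with the carrier's centre of mass over the nest floor. Letting go and backing out, then I'll push with closed fingers.

Call:
servo_tool(rows=[0,0,0,0,0.6,0,0,0,0,0.3,0,0,0,0,0,0,0,0,0,0,1,15,0,0,0,2,35,0,0,0,3,52,0,0,0,3,55,-6,0,1,3,55,-12,0,1,3,55,-12,0,1])

```text
time_s: 17.18
tool_pos: [0.4806, -0.081, 0.0454]
tool_rot: [-175.1, 89.8, -178.1]
force: [-0.6, -0.4, 0.3]
grip_width: 0.0628
```

Call:
servo_tool(rows=[0,0,0,0,1,0,0,0,0,1,0,0,0,0,1,0,0,0,0,1,0,0,0,0,1], force=20)

```text
time_s: 17.6
tool_pos: [0.4823, -0.0807, 0.0473]
tool_rot: [-28.7, 90.0, -31.7]
force: [-0.5, -0.2, -0.4]
grip_width: 0.0307
```

```bash
python3 hs.py 12
```

```text
[ 0.48228565 -0.08067521  0.04725341] [-0.45633691 -0.19297522 -0.44005306] 0.03066990983196723 17.6
side 17 ymax -0.2309 mean [ 0.476  -0.2378  0.0509] z pct10/50/90 [0.047  0.0512 0.0532] x [0.4626 0.4879]
side 2 ymax -0.1124 mean [ 0.459  -0.1138  0.0498] z pct10/50/90 [0.0472 0.0498 0.0524] x [0.4565 0.4616]
```

View pics/side_g12.png

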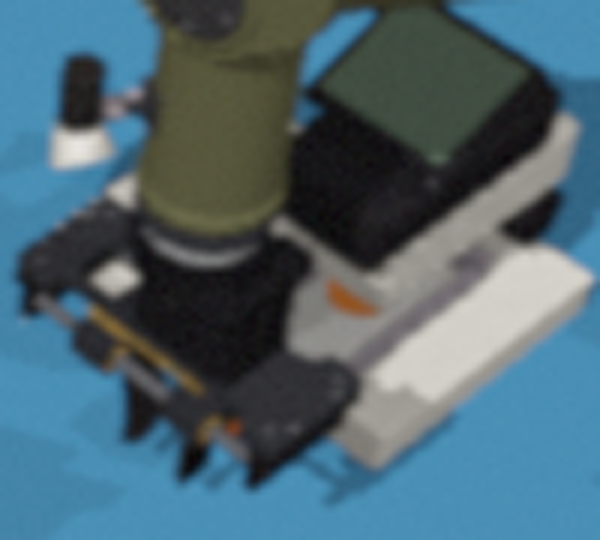

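Call:
servo_tool(rows=[0,0,0,0,1,0,0,0,0,1,0,0,0,0,1,0,0,0,0,1,0,-8,0,0,1,0,-14,0,0,1,-1,-20,0,0,1,-1,-26,0,0,1,-1,-32,0,0,1,-1,-37,0,0,1])

```text
time_s: 18.53
tool_pos: [0.4812, -0.118, 0.0471]
tool_rot: [28.6, 90.0, 25.6]
force: [0.6, 0.4, 0.1]
grip_width: 0.0004
```

```bash
python3 hs.py 13
```

```text
[ 0.4812156  -0.11795128  0.04713471] [0.61347611 0.44213734 0.07232617] 0.0004465782039911326 18.5333
side 40 ymax -0.1172 mean [ 0.4639 -0.1382  0.0515] z pct10/50/90 [0.04   0.0546 0.0605] x [0.458 0.471]
```

Sliding freely. Pushing on in small steps until it bears on the stop.

Call:
servo_tool(rows=[0,-3,0,0,1,0,-5,0,0,1,0,-7,0,0,1,0,-9,0,0,1,0,-9,0,0,1])

```text
time_s: 19.05
tool_pos: [0.4811, -0.1267, 0.047]
tool_rot: [-93.8, 90.0, -96.8]
force: [-0.6, 0.7, 0.5]
grip_width: 0.0002
```

Call:
servo_tool(rows=[0,-1,0,0,1,0,-2,0,0,1,0,-3,0,0,1,0,-3,0,0,1])

```text
time_s: 19.38
tool_pos: [0.4811, -0.1294, 0.0471]
tool_rot: [-63.7, 90.0, -66.7]
force: [-0.7, -0.0, -0.6]
grip_width: 0.0002
```

Call:
servo_tool(rows=[0,-1,0,0,1,0,-2,0,0,1,0,-3,0,0,1,0,-3,0,0,1])

```text
time_s: 19.72
tool_pos: [0.4815, -0.1296, 0.0471]
tool_rot: [88.4, 89.8, 85.5]
force: [0.7, 6.7, 0.2]
grip_width: 0.0007
```

Call:
servo_tool(rows=[0,-1,0,0,1,0,-2,0,0,1,0,-3,0,0,1,0,-3,0,0,1])

```text
time_s: 20.05
tool_pos: [0.4816, -0.1297, 0.0471]
tool_rot: [94.9, 89.6, 92.1]
force: [-1.0, 13.4, 3.6]
grip_width: 0.0003
```

It stopped hard at y = -0.1297; I predicted -0.130. Backing off and looking.

Call:
servo_tool(rows=[0,10,0,0,1,0,30,0,0,1,0,60,10,0,1,10,90,40,0,1,20,115,70,0,1,30,140,100,0,0,40,165,130,0,0,40,190,160,0,0,40,200,180,0,0])

```text
time_s: 20.8
tool_pos: [0.5222, 0.0689, 0.2305]
tool_rot: [12.8, 89.7, 10.1]
force: [0.1, -0.1, 0.8]
grip_width: 0.0193
```

```bash
python3 - <<'E'
from m import *
print(get_obs()["tool_pos"])
for n,(u0,u1,v0,v1) in {'side':(360,460,105,195),'top':(370,470,155,250)}.items():
    p=carrier(n,-.3,-.09);f=p["frame"];w=pts(p);np.savez(f"pics/{n}14.npz",w=w,f=f)
    cv2.imwrite(f'pics/{n}_g14.png',cv2.resize(f[v0:v1,u0:u1],None,fx=6,fy=6,interpolation=2))
    m=(w[...,0]>.45)&(w[...,0]<.515)&(w[...,1]<-.12)&(w[...,1]>-.18)&(w[...,2]>.05);q=w[m];print(q.min(0),q.max(0),np.median(q,0))
    hsv=cv2.cvtColor(f,cv2.COLOR_BGR2HSV)
    dark=(hsv[...,2]<75)&(w[...,0]>.6)&(w[...,0]<.72)&(w[...,1]<-.15)&(w[...,1]>-.26)&(w[...,2]>.124);q=w[dark];print('knob top',len(q),q.mean(0),q.min(0),q.max(0))
E
```

```text
[0.52217264 0.06891897 0.23052943]
side orange/amber [396, 157, 19, 17, 203] [ 0.4739 -0.1648  0.0564] ((485.7711181640625, -173.96847534179688), (59.8187255859375, 72.49085998535156), 0.34769830107688904)
side white [384, 132, 54, 46, 714] [ 0.5357 -0.2363  0.0309] ((524.9451904296875, -236.22850036621094), (189.7200469970703, 126.86013793945312), 0.06105174124240875)
[ 0.45569861 -0.17965204  0.05035585] [ 0.49473363 -0.13900869  0.06522238] [ 0.47426672 -0.15949231  0.05736089]
knob top 12 [ 0.65887724 -0.20844546  0.13181474] [ 0.64899668 -0.21504118  0.12913063] [ 0.67035239 -0.20283539  0.13626817]
top orange/amber [386, 218, 20, 12, 215] [ 0.4779 -0.17    0.0566] ((478.79156494140625, -169.93502807617188), (61.176578521728516, 35.62602615356445), 88.3553695678711)
top white [396, 183, 37, 30, 515] [ 0.5805 -0.246   0.0292] ((570.7977294921875, -237.87130737304688), (98.31832122802734, 124.13035583496094), 0.058835469186306)
top white [397, 230, 37, 10, 170] [ 0.4384 -0.2246  0.0291] ((444.56951904296875, -240.75131225585938), (118.3895263671875, 29.025732040405273), 89.96936798095703)
[ 0.46148786 -0.17987697  0.05016124] [ 0.49850896 -0.13988928  0.06341521] [ 0.47818209 -0.15943253  0.05657126]
knob top 49 [ 0.66319269 -0.20483249  0.13022121] [ 0.65078502 -0.21736219  0.12429304] [ 0.67575029 -0.19350282  0.13702138]
```

View pics/side_g14.png

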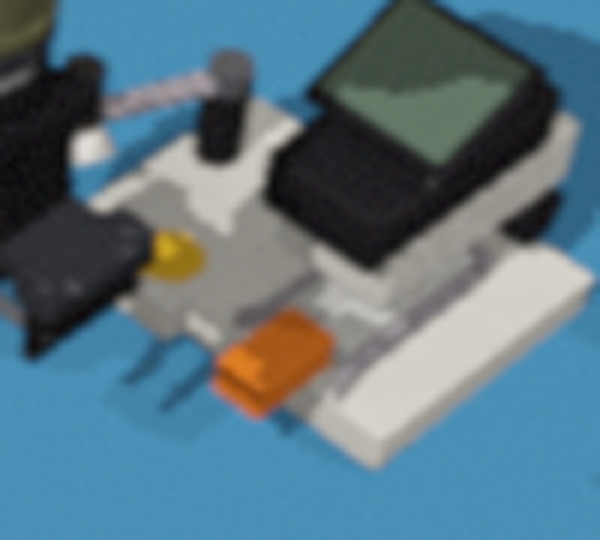

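View pics/top_g14.png

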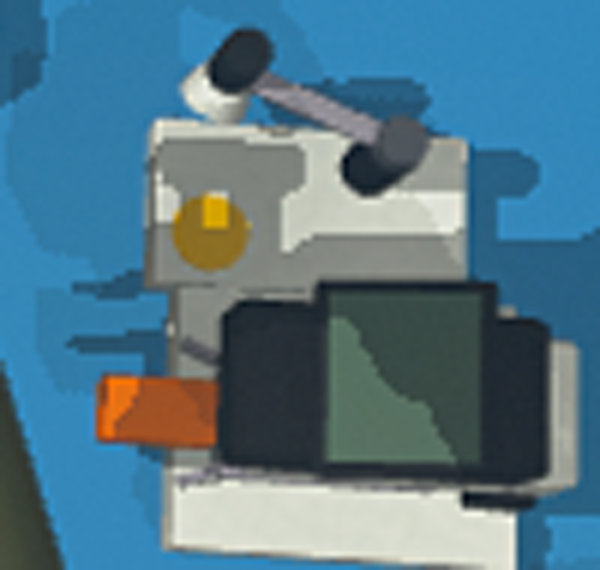

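The handle projects 46 mm from the front edge (rear at y = -0.139), so the carrier is home. Next is the lamp geometry.

```bash
python3 - <<'E'
import numpy as np,cv2
for n in('top','side'):
    d=np.load(f'pics/{n}14.npz');w,f=d['w'],d['f']
    m=(w[...,0]>.58)&(w[...,0]<.72)&(w[...,1]<-.265)&(w[...,1]>-.34)&(w[...,2]>.085)
    q=w[m];print(n,'pivot',len(q),q.mean(0).round(4),np.percentile(q,[5,50,95],axis=0).round(4).tolist())
    m=(w[...,0]>.63)&(w[...,0]<.70)&(w[...,1]<-.17)&(w[...,1]>-.235)&(w[...,2]>.12)
    q=w[m];c=(q.min(0)+q.max(0))/2;print('knob',len(q),q.mean(0).round(4),c)
E
```

```text
top pivot 107 [ 0.6253 -0.2906  0.0979] [[0.6108, -0.3088, 0.0879], [0.626, -0.291, 0.0994], [0.6385, -0.2689, 0.1049]]
knob 60 [ 0.6632 -0.2066  0.1296] [ 0.66326765 -0.20747041  0.12985129]
side pivot 86 [ 0.6209 -0.2911  0.0972] [[0.607, -0.3108, 0.087], [0.6219, -0.2918, 0.0977], [0.6338, -0.2682, 0.1057]]
knob 25 [ 0.6581 -0.2116  0.1309] [ 0.65974615 -0.21274669  0.12850211]
```

Call:
servo_tool(rows=[20,-25,20,-7,0,40,-55,25,-14,0,60,-85,25,-21,0,80,-120,25,-28,0,100,-155,25,-35,0,115,-185,25,-42,0,128,-215,25,-49,0,136,-245,25,-56,0,140,-268,25,-63,0,140,-276,25,-70,0], force=10)

```text
time_s: 21.73
tool_pos: [0.6599, -0.2191, 0.2493]
tool_rot: [-60.5, 89.7, -134.3]
force: [-0.4, -0.2, 0.3]
grip_width: 0.0856
```

Call:
servo_tool(rows=[0,0,0,-7,0,0,0,0,-14,0,0,0,0,-17,0,0,0,-40,-17,0,0,0,-80,-17,0,0,0,-85,-17,0,0,0,-85,-17,0])

```text
time_s: 22.32
tool_pos: [0.6579, -0.2122, 0.1625]
tool_rot: [-97.7, 89.5, 172.2]
force: [-0.0, -0.1, 0.1]
grip_width: 0.087
```

```bash
python3 - <<'E'
from m import *
o=get_obs();print(o["tool_pos"],o["tool_rot"],o["time_s"],o["grip_width"])
for n,(u0,u1,v0,v1) in {'side':(340,460,85,185),'top':(370,470,135,235)}.items():
    p=read_camera(n);f=p["frame"]
    cv2.imwrite(f'pics/{n}_g15.png',cv2.resize(f[v0:v1,u0:u1],None,fx=6,fy=6,interpolation=2))
E
```

```text
[ 0.65793389 -0.21215175  0.16254862] [-97.67869379  89.49605043 172.24963011] 22.3167 0.08699903769319453
```

View pics/side_g15.png

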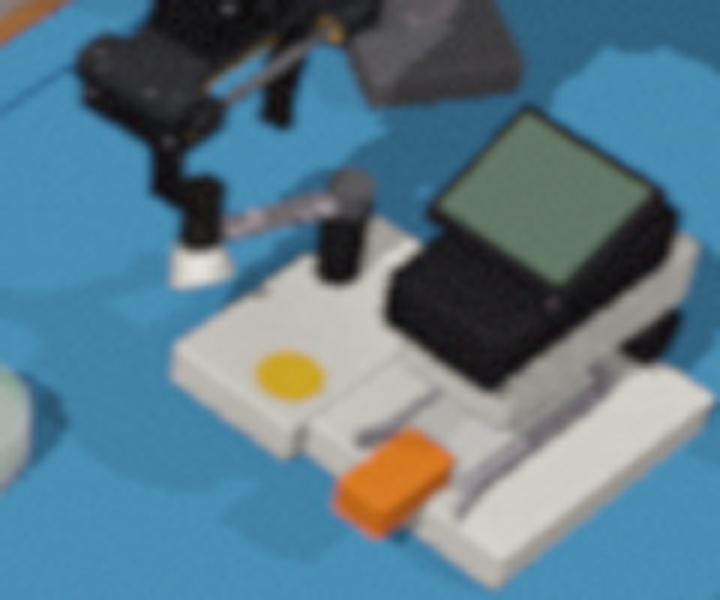

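View pics/top_g15.png

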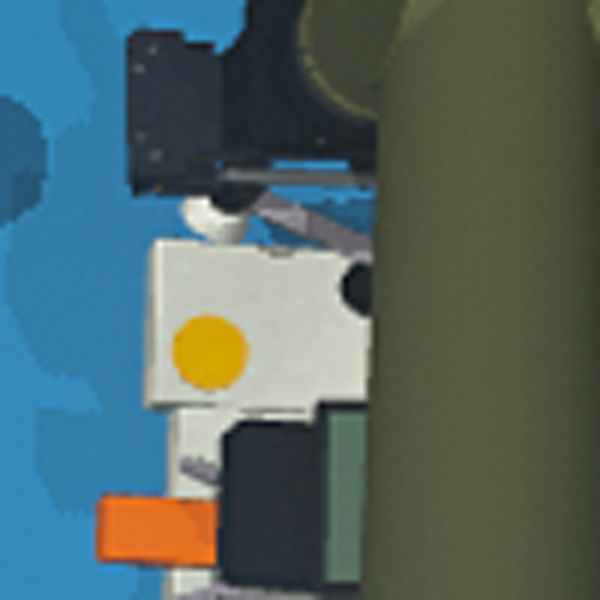

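Call:
servo_tool(rows=[4,5,-10,0,0,4,5,-20,0,0,4,5,-30,0,0,4,5,-40,0,0,4,5,-46,0,0,4,5,-46,0,0])

```text
time_s: 22.92
tool_pos: [0.6638, -0.2062, 0.1186]
tool_rot: [-102.0, 89.8, 168.0]
force: [-0.6, 0.1, 0.3]
grip_width: 0.0873
```

Call:
servo_tool(rows=[0,0,0,0,1,0,0,0,0,1,0,0,0,0,1,0,0,0,0,1,0,0,0,0,1,0,0,0,0,1,0,0,0,0,1,0,0,0,0,1,0,0,0,0,1,0,0,0,0,1])

```text
time_s: 23.75
tool_pos: [0.6647, -0.2078, 0.121]
tool_rot: [-16.4, 89.9, -106.4]
force: [-0.4, -5.2, 0.2]
grip_width: 0.0283
```

Knob gripped (28.3 mm opening). Swinging it along the arc.

Call:
servo_tool(rows=[-7,3,0,0,1,-15,5,0,0,1,-23,6.5,0,0,1,-31,7.6,0,0,1,-39,8,0,0,1,-46,7.8,0,0,1,-54,7,0,0,1,-62,5.4,0,0,1,-70,3,0,0,1,-79,0,0,0,1])

```text
time_s: 24.58
tool_pos: [0.5875, -0.2124, 0.1213]
tool_rot: [39.6, 89.3, -50.6]
force: [11.9, -16.9, -10.7]
grip_width: 0.0261
```

Call:
servo_tool(rows=[0,0,0,0,1,0,0,0,0,1])

```text
time_s: 24.75
tool_pos: [0.5862, -0.2135, 0.1212]
tool_rot: [26.6, 89.4, -63.7]
force: [6.3, -14.6, -8.0]
grip_width: 0.0255
```

```bash
python3 - <<'E'
from m import *
o=get_obs();print(o["tool_pos"],o["force"],o["time_s"],o["grip_width"])
for n,(u0,u1,v0,v1) in {'side':(340,460,85,185),'top':(370,470,135,235)}.items():
    p=read_camera(n);f=p["frame"]
    cv2.imwrite(f'pics/{n}_g16.png',cv2.resize(f[v0:v1,u0:u1],None,fx=6,fy=6,interpolation=2))
E
```

```text
[ 0.58615645 -0.21350783  0.12122435] [  6.3378961  -14.61522327  -8.0213231 ] 24.75 0.025472531752462675
```

View pics/side_g16.png

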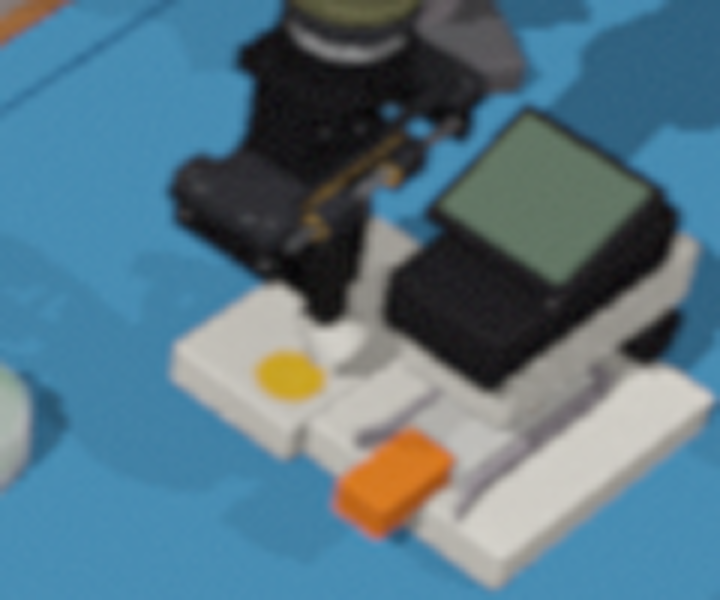

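The opening dropped to 25.5 mm, so the knob slid within the pads. I'm letting go, rising and measuring.

Call:
servo_tool(rows=[0,0,0,0,0.7,0,0,0,0,0.4,0,0,0,0,0,0,0,0,0,0,0,0,30,0,0,0,0,60,0,0,0,0,100,0,0,35,10,130,0,0,75,20,130,0,0,115,30,130,0,0])

```text
time_s: 25.68
tool_pos: [0.6988, -0.1766, 0.2558]
tool_rot: [78.3, 89.7, -11.8]
force: [1.2, 0.5, 0.3]
grip_width: 0.078
```

```bash
cat > lm.py <<'E'
from m import *
import sys
o=get_obs();print(o["tool_pos"],o["force"],o["time_s"])
t=sys.argv[1]
for n,(u0,u1,v0,v1) in {'side':(340,460,85,185),'top':(370,470,135,235)}.items():
    p=read_camera(n);f=p["frame"];w=pts(p);np.savez(f"pics/{n}{t}.npz",w=w,f=f)
    cv2.imwrite(f'pics/{n}_g{t}.png',cv2.resize(f[v0:v1,u0:u1],None,fx=6,fy=6,interpolation=2))
    m=(w[...,0]>.54)&(w[...,0]<.66)&(w[...,1]<-.17)&(w[...,1]>-.26)&(w[...,2]>.12)&(w[...,2]<.14)
    q=w[m]
    if len(q):print(n,'knob top',len(q),q.mean(0).round(4),((q.min(0)+q.max(0))/2).round(4),q.min(0).round(4),q.max(0).round(4))
    print('expected px of knob top over dot',proj(p,[.584,-.2075,.13]))
E
python3 lm.py 17
```

```text
[ 0.69879261 -0.1766208   0.25581666] [1.22674011 0.48908783 0.25584863] 25.6833
side knob top 56 [ 0.5675 -0.2115  0.1288] [ 0.5682 -0.215   0.1286] [ 0.5529 -0.2304  0.1203] [ 0.5835 -0.1997  0.1369]
expected px of knob top over dot [[390.56842576 126.9526688 ]]
top knob top 62 [ 0.5723 -0.2115  0.1299] [ 0.5726 -0.2118  0.1287] [ 0.5596 -0.2247  0.1209] [ 0.5856 -0.199   0.1365]
expected px of knob top over dot [[411.77216128 187.42823988]]
```

View pics/side_g17.png

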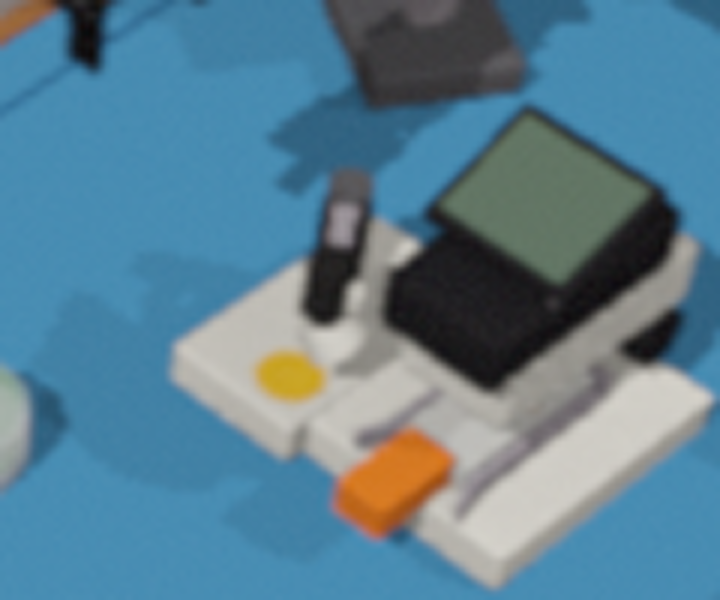

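View pics/top_g17.png

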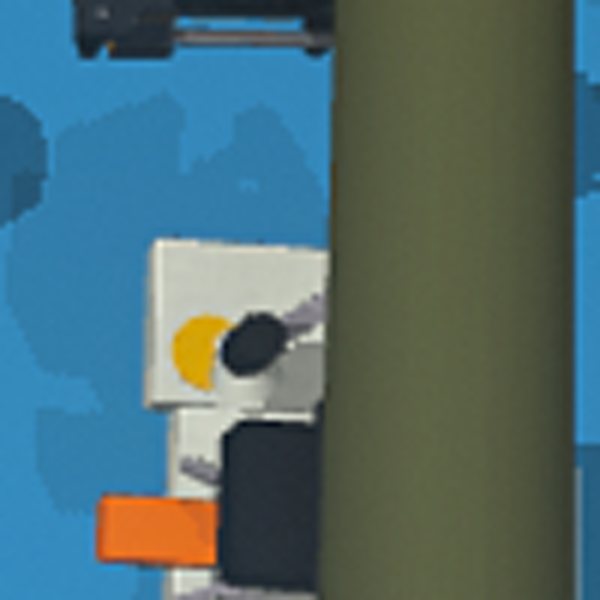

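The knob overshot the dot by about 12 mm in x (top camera: knob x 0.572, dot x 0.585). I'll re-grip it centred and bring it back slowly, turning with the arm.

Call:
servo_tool(rows=[-40,-10,0,0,0,-80,-22,0,0,0,-110,-30,0,0,0,-125,-35,0,0,0,-125,-35,-25,0,0,-125,-35,-60,0,0,-125,-35,-80,0,0,-125,-35,-80,0,0], force=12)

```text
time_s: 26.45
tool_pos: [0.5678, -0.2103, 0.1658]
tool_rot: [-112.7, 89.4, 157.3]
force: [-0.9, -0.9, -0.6]
grip_width: 0.0869
```

```bash
python3 - <<'E'
from m import *
o=get_obs();print(o["tool_pos"],o["tool_rot"],o["grip_width"])
for n,(u0,u1,v0,v1) in {'side':(340,460,85,185),'top':(370,470,135,235)}.items():
    p=read_camera(n);f=p["frame"]
    cv2.imwrite(f'pics/{n}_g18.png',cv2.resize(f[v0:v1,u0:u1],None,fx=6,fy=6,interpolation=2))
E
```

```text
[ 0.56781587 -0.21026601  0.1658495 ] [-112.74538546   89.37594067  157.25036113] 0.08692660666132908
```

View pics/side_g18.png

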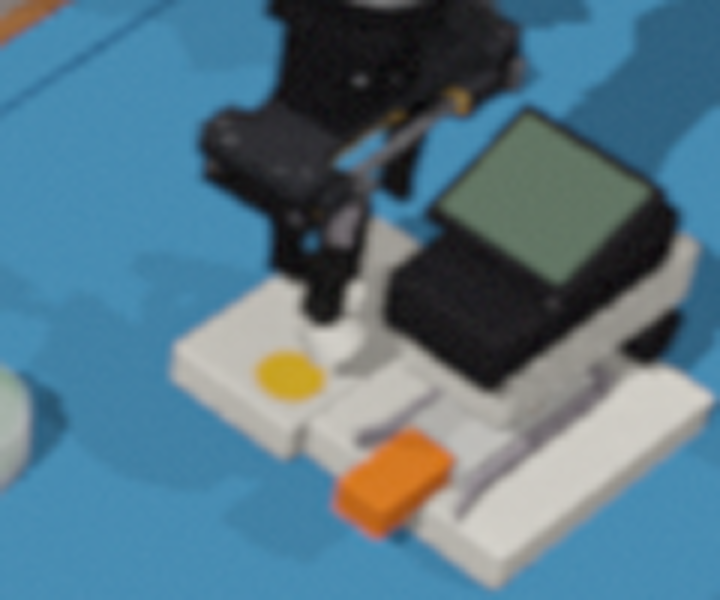

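Call:
servo_tool(rows=[5,-1,-12,0,0,5,-1,-24,0,0,5,-1,-36,0,0,5,-1,-45,0,0,5,-1,-45,0,0,5,-1,-45,0,0])

```text
time_s: 27.05
tool_pos: [0.5772, -0.2128, 0.125]
tool_rot: [-114.2, 89.9, 155.8]
force: [-0.0, 0.9, 1.3]
grip_width: 0.0871
```

Call:
servo_tool(rows=[0,0,0,0,1,0,0,0,0,1,0,0,0,0,1,0,0,0,0,1,0,0,0,0,1,0,0,0,0,1,0,0,0,0,1,0,0,0,0,1,0,0,0,0,1,0,0,0,0,1])

```text
time_s: 27.88
tool_pos: [0.5777, -0.2131, 0.126]
tool_rot: [-14.8, 90.0, -104.7]
force: [0.6, -3.8, -1.0]
grip_width: 0.0282
```

Call:
servo_tool(rows=[2,0.8,0,-1,1,4,1.6,0,-2,1,6,2.4,0,-3,1,8,3.2,0,-4,1,10,4,0,-6,1,12,4.6,0,-8,1,12,4.6,0,-8,1,12,4.6,0,-8,1])

```text
time_s: 28.55
tool_pos: [0.5906, -0.2078, 0.1261]
tool_rot: [118.7, 89.9, 20.8]
force: [-0.4, 1.2, -0.4]
grip_width: 0.0273
```

Call:
servo_tool(rows=[0,0,0,0,0.7,0,0,0,0,0.4,0,0,0,0,0,0,0,0,0,0,0,0,30,0,0,0,0,60,0,0,0,0,100,0,0,35,15,130,0,0,70,40,130,0,0,100,65,130,0,0])

```text
time_s: 29.38
tool_pos: [0.6885, -0.1488, 0.26]
tool_rot: [68.5, 89.6, -29.8]
force: [0.5, 0.1, -0.1]
grip_width: 0.0796
```

```bash
python3 lm.py 19
```

```text
[ 0.68852946 -0.14884927  0.25997926] [ 0.50178917  0.07655598 -0.13741852] 29.3833
side knob top 51 [ 0.5805 -0.2054  0.1289] [ 0.5823 -0.2079  0.1287] [ 0.5681 -0.2216  0.1209] [ 0.5964 -0.1942  0.1365]
expected px of knob top over dot [[390.56842576 126.9526688 ]]
top knob top 50 [ 0.5847 -0.203   0.1302] [ 0.5857 -0.2026  0.1304] [ 0.5724 -0.2125  0.1243] [ 0.5991 -0.1927  0.1364]
expected px of knob top over dot [[411.77216128 187.42823988]]
```

View pics/side_g19.png

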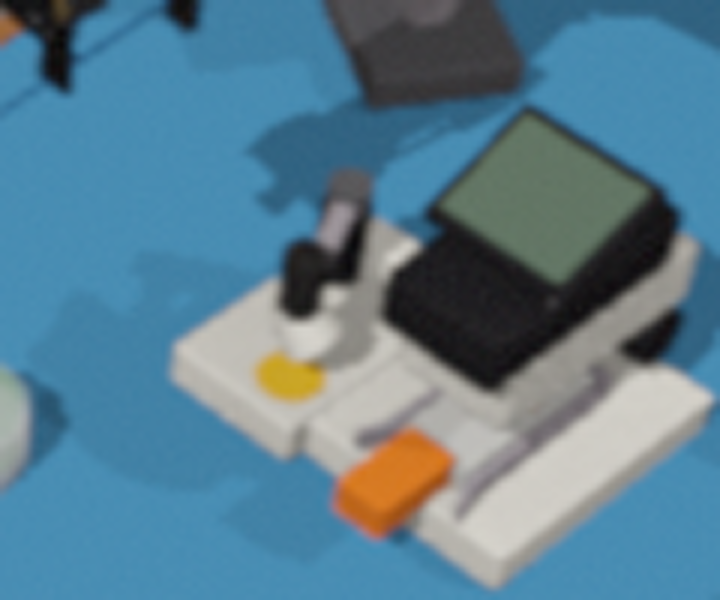

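View pics/top_g19.png

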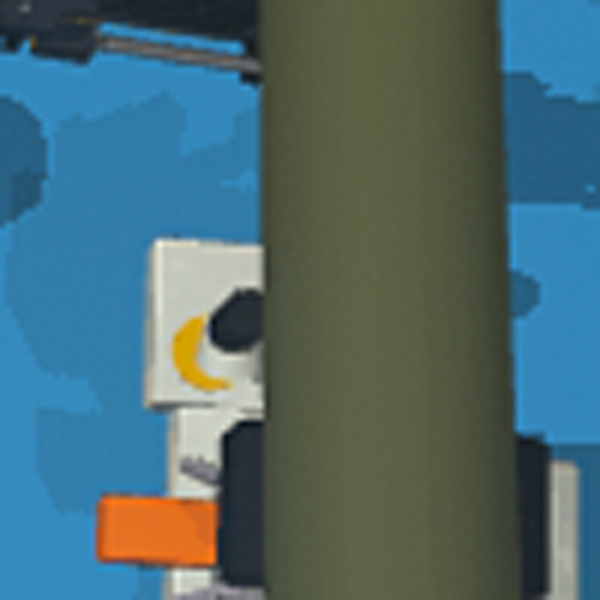

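Knob and dot agree within 1–3 mm in the side view. I'm clearing the arm for one last unobstructed check.

Call:
servo_tool(rows=[-10,40,20,0,0,-20,80,20,0,0,-30,120,20,0,0,-40,160,20,0,0,-40,190,20,0,0,-40,190,20,0,0])

```text
time_s: 29.98
tool_pos: [0.6445, 0.0549, 0.2767]
tool_rot: [-172.6, 89.7, 90.1]
force: [-1.2, 1.9, 0.1]
grip_width: 0.0873
```

```bash
python3 lm.py 20; python3 - <<'E'
from m import *
for n in('side','top'):
    p=carrier(n,-.3,-.09)
    for k in("beaker_rim","jar_mid","dishes_mid"):
        for r in cut_out(k,p)[:1]:
            print(k,round(r["score"],2),np.round(r["extent"]).tolist(),np.round(np.nanmedian(pts(p)[r["pixels"]],0),3))
E
```

```text
[0.64454603 0.05485815 0.27669381] [-1.19341658  1.92742236  0.09495747] 29.9833
side knob top 53 [ 0.5806 -0.2045  0.1288] [ 0.5823 -0.2068  0.1276] [ 0.5679 -0.2222  0.1201] [ 0.5967 -0.1914  0.1352]
expected px of knob top over dot [[390.56842576 126.9526688 ]]
top knob top 63 [ 0.5849 -0.2052  0.1297] [ 0.5856 -0.2058  0.1293] [ 0.5721 -0.2191  0.1216] [ 0.5991 -0.1925  0.1369]
expected px of knob top over dot [[411.77216128 187.42823988]]
side orange/amber [396, 157, 19, 17, 197] [ 0.4729 -0.1652  0.0561] ((476.62872314453125, -177.42633056640625), (44.3182258605957, 79.95781707763672), 8.297547340393066)
side white [375, 133, 62, 45, 879] [ 0.5304 -0.2222  0.031 ] ((524.8890991210938, -235.31224060058594), (128.62608337402344, 189.71011352539062), 89.87173461914062)
beaker_rim 0.89 [301.0, 161.0, 21.0, 29.0] [0.731 0.076 0.065]
jar_mid 0.8 [272.0, 188.0, 28.0, 38.0] [0.704 0.241 0.078]
dishes_mid 0.72 [335.0, 156.0, 22.0, 24.0] [ 0.688 -0.03   0.042]
top orange/amber [402, 218, 4, 11, 25] [ 0.4822 -0.1965  0.0584] ((479.7125244140625, -198.3848419189453), (34.368499755859375, 10.745574951171875), 15.344718933105469)
top white [394, 184, 38, 31, 510] [ 0.572  -0.2432  0.0288] ((564.33349609375, -236.1258087158203), (124.64639282226562, 107.19401550292969), 88.32028198242188)
top white [407, 234, 27, 6, 102] [ 0.4367 -0.253   0.0294] ((436.6673583984375, -255.37770080566406), (88.95488739013672, 12.494796752929688), 87.89020538330078)
jar_mid 0.67 [277.0, 150.0, 20.0, 26.0] [0.709 0.231 0.105]
```

View pics/top_g20.png

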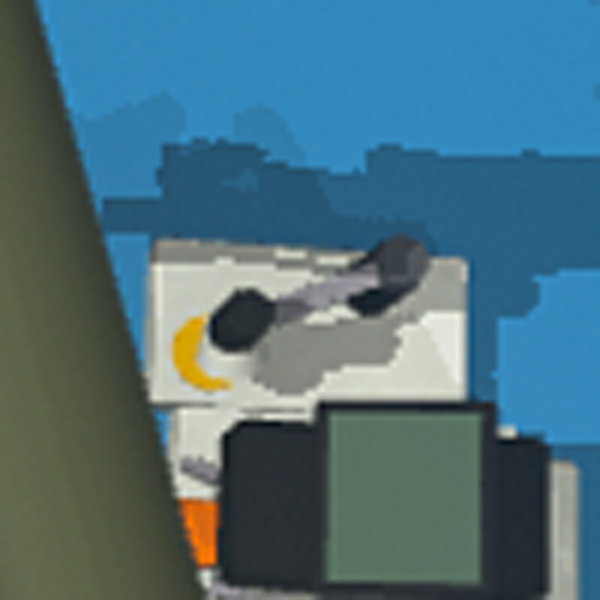

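Knob against dot: about 1 mm off in the top view, 3–5 mm in the side view. The carrier still looks home, and the jar, beaker and dishes have not moved. Handing in.

```bash
python3 -c "
from cell import *
print(sign_off())"
```

```text
the job is handed in; nothing more can be done
None
```

I completed every step and handed the job in at about 30 s of the 67 s allowed; the hand-in gave no verdict.

**What I did:** I drew the white carrier out of the rack by its plate, laid it flat on the bench specimen up and let go. I then took it by the orange handle and slid it into the nest. With 29 mm to go I let go and pushed it home with closed fingers, because the gripper cannot lean back. Last, I swung the lamp knob over the dot and let go.

**What went wrong on the way:**
- **Handle grip:** I lifted before the fingers had fully closed, so the carrier sat about 10 mm low in the pads. Its nose then caught inside the microscope (probably on the objective) at about 30 N. I backed off, levelled it and it went in freely.
- **Lamp:** the first swing overshot the dot by about 12 mm, because the knob slid in the pads. I gripped it again and brought it back.

**Last checks:**
- **Carrier:** it stopped hard against the back stop at about 13 N. The handle sticks out 46 mm, against 45 mm expected. I saw its full length before the lamp step. The last side view still showed it in place, but the arm hid most of it from the top camera.
- **Lamp knob:** it is within about 1 mm of the dot's centre in the top view and 3–5 mm in the side view. The limit is 10 mm.
- **Beaker, jar and dishes:** the side camera shows all three where they started. The top camera only found the jar, also unmoved.
- **Robot:** it was clear of everything at hand-in.

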